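# Clear the drilling jig, set its stop pins and load a rail

### The job

The tray of offcuts has been left standing on the jig: lift it by its grip bar, tip its offcuts into the plywood scrap box and stand the empty tray on the worktop. Then set every stop pin foot down in a window of the spoilboard, feeling about until it drops into the hidden bore and its shoulder is level with the board, one pin to a window. Last, lay the rail blank flat on the board on the robot's side of the pins and push its long edge up against all of them; leave the tool holder, setting block and pad alone.

Things in the scene. Friction and masses are not known exactly. Their poses are not given: they have to be found in the camera images.
- tray_grip (a point): centre of the black grip bar of the aluminium carrying tray, 88 mm above the tray's underside. The bar runs across the middle of the tray along the tray's y axis, 143 mm long, 13.5 mm thick (along x), 25 mm high, held by an upright at each side; 76 mm to the underside of the bar from the tray's underside. Axes as the tray's
- tray: aluminium carrying tray, 170 x 146 x 100 mm, 0.4 kg, standing on the spoilboard with loose offcuts in it; origin at the centre of its underside. x runs along the tray towards its open end (no wall there; the floor ends 85 mm from the middle), y along the grip bar, z up. The other three walls are 38 mm high, the floor 3 mm thick
- scrap_box: open plywood scrap box, 168 x 170 x 85 mm (x, y, z of its own frame; 178 mm along x over its end battens), 7 mm walls, fixed to the worktop; origin at the centre of its underside
- spoilboard: pale MDF spoilboard of the jig, 140 x 240 x 10 mm (x, y, z), fixed; origin at the centre of its underside, 22 mm above the worktop (its top face is 32 mm above the worktop), x away from the robot. Three round windows, 48 mm wide, in a row along y at x = +40 mm, 70 mm apart. It rests on a black steel sub-plate, 22 mm thick, a little smaller
- window_0 (a point): centre of the window at y = -70 mm, on the board's top face, board axes. Under each window the sub-plate has one blind bore, 32.5 mm wide, 16 mm deep, sharp edged. The board has been re-laid, so the bores are off the window centres: all three by the same unknown amount, up to 6 mm along x and up to 6 mm along y of the board
- window_1 (a point): centre of the middle window, on the board's top face, board axes. Its bore is off centre like the others. A pin put down beside its bore stands on the sub-plate's top, 16 mm too high
- window_2 (a point): centre of the window at y = +70 mm, on the board's top face, board axes. Its bore is off centre by the same amount as the others
- pin_0_mid (a point): stepped steel stop pin, 63 mm long, 0.17 kg, standing on the worktop; this point is on its axis 31.5 mm above its foot, z up the pin. Lower 26 mm: foot, 30 mm wide; above it a shank 20 mm wide. Seated, the foot stands on the bore's bottom and its shoulder is level with the spoilboard's top. Two or three pins are present, all alike; any pin fits any bore
- pin_1_mid (a point): stepped steel stop pin, 63 mm long, 0.17 kg, standing on the worktop; this point is on its axis 31.5 mm above its foot, z up the pin. Lower 26 mm: foot, 30 mm wide; above it a shank 20 mm wide. Seated, the foot stands on the bore's bottom and its shoulder is level with the spoilboard's top. Two or three pins are present, all alike; any pin fits any bore
- pin_2_mid (a point): stepped steel stop pin, 63 mm long, 0.17 kg, standing on the worktop; this point is on its axis 31.5 mm above its foot, z up the pin. Lower 26 mm: foot, 30 mm wide; above it a shank 20 mm wide. Seated, the foot stands on the bore's bottom and its shoulder is level with the spoilboard's top. Two or three pins are present, all alike; any pin fits any bore
- scrap_0_mid (a point): loose offcut in the tray, dark wood, 32 x 130 x 24 mm (x, y, z), about 0.1 kg; this point is its centre. Two to four offcuts are present
- scrap_1_mid (a point): loose offcut in the tray, tan wood, 52 x 75 x 18 mm (x, y, z), about 0.1 kg; this point is its centre. Two to four offcuts are present
- scrap_2_mid (a point): loose offcut in the tray, dark wood, 32 x 130 x 24 mm (x, y, z), about 0.1 kg; this point is its centre. Two to four offcuts are present
- scrap_3_mid (a point): loose offcut in the tray, tan wood, 52 x 75 x 18 mm (x, y, z), about 0.1 kg; this point is its centre. Two to four offcuts are present
- rail_mid (a point): hardwood rail blank, 60 x 200 x 20 mm (x, y, z), 0.16 kg, lying flat on the worktop in front of the jig; this point is its centre (10 mm above its underside), x across its width, y along its length
- toolholder_a: bystander to be left alone: steel tool holder standing on its nut, 64 x 63 x 110 mm; origin at the centre of its underside
- gauge: bystander to be left alone: steel setting block, 25 x 50 x 30 mm; origin at the centre of its underside
- pad_a: bystander to be left alone: black rubber pod pad, 66 x 118 x 17 mm, the lower of two; origin at the centre of its underside
There are look-alikes about, which are no part of the job. Leave any blue or orange look-alike of the part that bears pin_2_mid alone.

How it is judged:
On the way, in this order (a step that is already met when the one before it is completed fails the run):
1. the lifted tray is tipped towards the scrap box (angle between tray's own z axis and vertical above 0.35 rad and horizontal distance between tray_grip and scrap_box below 0.3 m and height (world z) of tray_grip above 0.14 m), for 0.1 s.
2. every stop pin has dropped into a bore (z of each of pin_0_mid, pin_1_mid, pin_2_mid in the frame of spoilboard below 0.0215 m and angle between each of pin_0_mid, pin_1_mid, pin_2_mid's own z axis and vertical below 0.12 rad and (horizontal distance between pin_0_mid and window_0 below 0.012 m or horizontal distance between pin_0_mid and window_1 below 0.012 m or horizontal distance between pin_0_mid and window_2 below 0.012 m) and (horizontal distance between pin_1_mid and window_0 below 0.012 m or horizontal distance between pin_1_mid and window_1 below 0.012 m or horizontal distance between pin_1_mid and window_2 below 0.012 m) and (horizontal distance between pin_2_mid and window_0 below 0.012 m or horizontal distance between pin_2_mid and window_1 below 0.012 m or horizontal distance between pin_2_mid and window_2 below 0.012 m)), for 0.2 s.
At the end, for the whole second after the job is handed in: Centre of every offcut inside the scrap box, below its rim; tray upright on the worktop; every pin upright in a bore, shoulder within 6 mm of the board top; rail flat on the board on the robot's side of the pins, each shank within 3.5 mm of its long edge, 5 mm or more in from its ends; all at rest (all of step 2 and x of scrap_0_mid in the frame of scrap_box between -0.084 and 0.084 m and y of scrap_0_mid in the frame of scrap_box between -0.085 and 0.085 m and z of each of scrap_0_mid, scrap_1_mid, scrap_2_mid, scrap_3_mid in the frame of scrap_box below 0.085 m and x of scrap_1_mid in the frame of scrap_box between -0.084 and 0.084 m and y of scrap_1_mid in the frame of scrap_box between -0.085 and 0.085 m and x of scrap_2_mid in the frame of scrap_box between -0.084 and 0.084 m and y of scrap_2_mid in the frame of scrap_box between -0.085 and 0.085 m and x of scrap_3_mid in the frame of scrap_box between -0.084 and 0.084 m and y of scrap_3_mid in the frame of scrap_box between -0.085 and 0.085 m and height (world z) of tray below 0.006 m and angle between each of tray, rail_mid's own z axis and vertical below 0.05 rad and z of rail_mid in the frame of spoilboard between 0.017 and 0.023 m and x of rail_mid in the frame of spoilboard between -0.03 and 0.03 m and (x of pin_0_mid in the frame of rail_mid between 0.037 and 0.0435 m or x of pin_0_mid in the frame of rail_mid between -0.0435 and -0.037 m) and y of pin_0_mid in the frame of rail_mid between -0.095 and 0.095 m and (x of pin_1_mid in the frame of rail_mid between 0.037 and 0.0435 m or x of pin_1_mid in the frame of rail_mid between -0.0435 and -0.037 m) and y of pin_1_mid in the frame of rail_mid between -0.095 and 0.095 m and (x of pin_2_mid in the frame of rail_mid between 0.037 and 0.0435 m or x of pin_2_mid in the frame of rail_mid between -0.0435 and -0.037 m) and y of pin_2_mid in the frame of rail_mid between -0.095 and 0.095 m and linear speed of each of tray, rail, pin_0, pin_1, pin_2, scrap_0, scrap_1, scrap_2, scrap_3 below 0.03 m/s); the robot touches nothing.
It fails at once if a bystander is shoved or knocked over (distance of any of toolholder_a, gauge, pad_a from where it was at the start of the episode above 0.03 m).
Of scrap_0, scrap_1, scrap_2, scrap_3 only 2 to 4 are there at a start; the rules pass over those that are not, and their reading is None.
Of pin_0, pin_1, pin_2 only 2 to 3 are there at a start; the rules pass over those that are not, and their reading is None.
At some moment in a run one of rail may be knocked a few centimetres aside while the robot is not near it.
It also fails if it takes over 208 s, if anything falls off the work surface, if the arm or the gripper's body presses on something with over 40 N, if the wrist force passes 120 N, or if a joint passes its speed limit or range.

### The arm

A 6-joint arm with a two-finger parallel gripper is mounted at the origin on a cart in front of the work surface, level with it; the furniture and walls round the work are solid. World frame = base frame: x ahead of the robot, y to its left, z up, the work surface at z = 0. Lengths are in m, angles in rad, forces in N, time in s.
With the tool pointing down it reaches from about 0.4 to 0.825 m from the base axis. Payload 7 kg.
Tool frame: the origin (TCP) lies midway between the tips of the shut fingers; the grasp point (between the pads) lies 19 mm behind it; z points along the fingers, x is the direction in which the jaws open and shut, and the axes are right-handed (so a half turn about z gives the same grasp; the last joint's range is limited). The gripper opens to 88 mm and grips with 3 to 60 N. Pads are 19 mm wide; open, the fingers measure 130 mm over their backs; the gripper's body (78 mm by 193 mm) begins 47 mm behind the grasp point.
Start: joints at [1.575, 0.359, 0.012, 0, -1.224, -0.288], TCP at [0.189, 0.648, 0.227] pointing down, gripper open.
Joint ranges: [-3.07, 3.07], [-1.43, 2.12], [-1.02, 1.25], [-3.03, 1.67], [-3.05, -0], [-3.03, 3.03]. Speed limits (rad/s): [2.39, 2.39, 3.01, 3.14, 3.14, 3.14].

### API

Orientations are given as [roll, pitch, yaw] about the fixed x, y, z axes, in that order (R = Rz(yaw) Ry(pitch) Rx(roll)).
In Python, from station import arm, grab_frame, camera_params gives the robot as it stands.
- The arm moves only by the shell command python3 -m handwheel 'ROWS' [FORCE]. ROWS is JSON, a list that holds one entry, the list of rows, each a list of 5 numbers: the finger opening in m, from 0 to 0.0876, then the shift along the tool's x, y, z in m, then the turn about the tool's z in degrees. A call has 1 to 20 rows; each row is the pose to reach, as a shift and turn from the pose measured when the call began, along the tool's axes at that moment; what a row does not reach only later rows make up. A row lasts 1/12 s, in which the tool goes at most 41.7 mm and 7.16 degrees, less where a joint would pass 70% of its speed; a pose out of reach is approached as far as the arm can. A call with a gripper value outside its range is refused whole. The fingers move at their own pace and stop on an object; FORCE is the grip in N (left out, the last holds). Time passes only in rows, so rows that repeat a pose let the fingers close. It gives the time, the measured TCP pose, the force and the opening at its end, in the units of the state.
- arm.get_state(): the state, without advancing time (a new reading comes with each control period).
- grab_frame(name): name is "scene" or "top" or "wrist"; returns the picture (400x640x3 uint8, blue, green, red); there is no depth.
- camera_params(name): a dict with "intrinsics" (3x3 intrinsics, pixels), "k1" (the pictures are not rectified: a ray, as slopes to the right and down, at radius r is drawn at 1 + k1 r^2 times it, then the intrinsics apply), "R" (3x3) and "t" (3): a world point X has camera coordinates R X + t; the wrist camera has in their place "tool_from_camera" (4x4, takes a point from camera to tool coordinates, whose origin is the TCP and whose axes are the tool frame's). Camera axes: x right, y down, z forward; pixel columns grow to the right and rows downward; lengths in m; the calibration is good to about 2 mm. A picture is of the moment at which its call begins: read the wrist's pose just before it. camera_params takes no time and is no camera call.
- arm.job_done(): hands the job in, once; it reports no verdict.
The state is a dict: "t": time; "q": joint angles; "qd": joint speeds; "joint_efforts": joint torques, N m; "eef_pos": TCP position; "ee_rot": TCP orientation; "force": force on the tool from outside, world axes, zero at the start; "moment": the same for the moment, N m; "width": finger opening in m.
Only numpy, scipy, OpenCV 4.12 (cv2) and the standard library are available. Lean on these libraries where they do the work, as an engineer would, in place of code of your own. Each camera call takes 0.05 s, during which the arm holds its last target.

## Working session

There is one attempt and no reset: what is moved stays moved. The work goes in short steps, Python scripts to look and compute and a shell command to move; the robot and the scene stay as the last step left them, time stands still between calls to the robot, and variables do not carry over. Pictures are saved under pics/ and viewed, and the job is handed in when it is done.

```bash
ls -la; mkdir -p pics
cat > h.py <<'E'
import numpy as np, cv2
from station import arm, grab_frame, camera_params
def snap(name,fn):
    s=arm.get_state(); im=grab_frame(name); cv2.imwrite('pics/'+fn,im); return s,im
E
python3 - <<'E'
from h import *
s,_=snap('scene','s0.png');snap('top','t0.png');snap('wrist','w0.png')
print(s)
for n in('scene','top','wrist'):print(n,camera_params(n))
E
```

```text
total 12
drwxr-xr-x  3 agent agent 4096 Dec  7 06:47 .
drwxr-xr-x 23 root  root  4096 Dec  7 06:47 ..
drwxr-xr-x  2 agent agent 4096 Dec  7 06:47 pics
{'t': 0.0, 'q': array([ 1.57512688e+00,  3.59412714e-01,  1.10732613e-02, -3.47773368e-04,
       -1.22411933e+00, -2.88096245e-01]), 'qd': array([ 5.97361379e-04,  3.85459996e-04,  8.64698872e-04,  5.56211239e-04,
       -1.44920875e-03, -1.06598513e-05]), 'joint_efforts': array([-2.94898982e-04, -5.82719994e+01,  2.93051541e+01,  6.99695393e+00,
        6.97085430e-03, -1.56166111e-04]), 'eef_pos': array([0.18887397, 0.6475268 , 0.22561269]), 'ee_rot': array([-3.14143371e+00, -1.68683986e-03, -1.85468058e+00]), 'force': array([-1.47086356, -0.36614116, -0.01011299]), 'moment': array([ 0.00713278, -0.0332928 , -0.08331092]), 'width': 0.0875111600016296}
scene {'intrinsics': array([[479.22617072,   0.        , 313.57674248],
       [  0.        , 479.22617072, 199.9114354 ],
       [  0.        ,   0.        ,   1.        ]]), 'k1': 0.02885235836007123, 'R': array([[ 0.4543019 , -0.89077585,  0.01132082],
       [-0.53105666, -0.281001
[... 392 characters left out ...]
91, -0.02483751, -0.10464047],
       [ 0.10419876,  0.01846127, -0.99438514]]), 't': array([-0.09689827,  0.53742148,  1.63178311])}
wrist {'intrinsics': array([[311.81659102,   0.        , 317.05671924],
       [  0.        , 311.81659102, 203.65909541],
       [  0.        ,   0.        ,   1.        ]]), 'k1': -0.016779012831085696, 'tool_from_camera': array([[ 9.99998825e-01, -1.37878705e-03,  6.70188033e-04,
         6.94317153e-04],
       [ 1.16827944e-03,  9.68451528e-01,  2.49199263e-01,
        -6.68400721e-02],
       [-9.92637342e-04, -2.49198187e-01,  9.68452001e-01,
        -1.59652508e-01],
       [ 0.00000000e+00,  0.00000000e+00,  0.00000000e+00,
         1.00000000e+00]])}
```

View pics/s0.png

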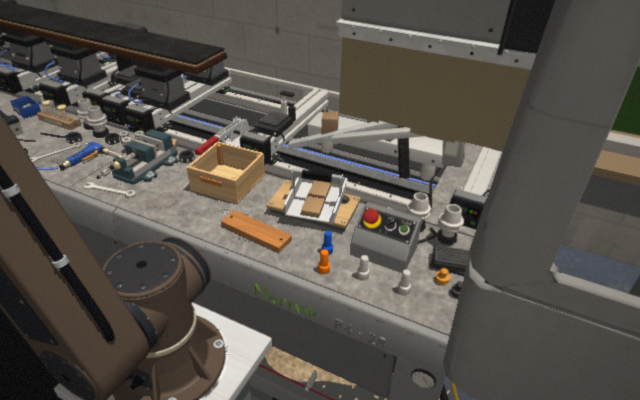

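View pics/t0.png

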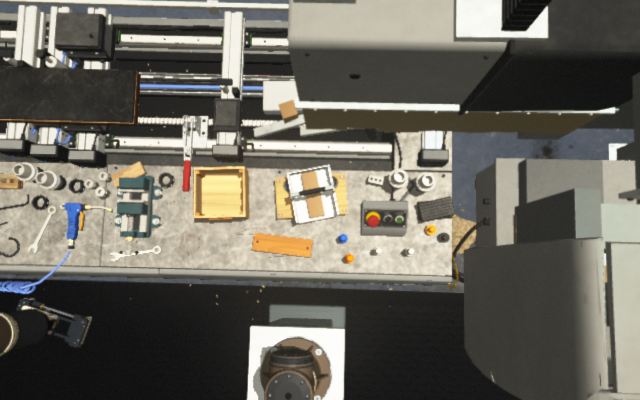

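View pics/w0.png

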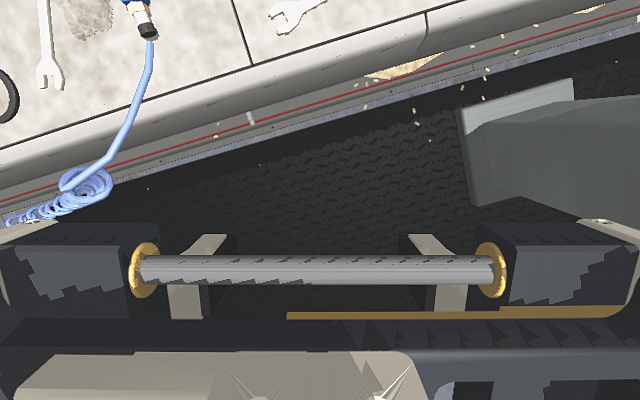

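Run:
```python
import cv2
a=cv2.imread('pics/t0.png');cv2.imwrite('pics/t0a.png',cv2.resize(a[155:275,180:460],None,fx=2.85,fy=2.85,interpolation=cv2.INTER_CUBIC))
a=cv2.imread('pics/s0.png');cv2.imwrite('pics/s0a.png',cv2.resize(a[130:310,180:480],None,fx=2.6,fy=2.6,interpolation=cv2.INTER_CUBIC))
```

```text
(no output)
```

View pics/t0a.png

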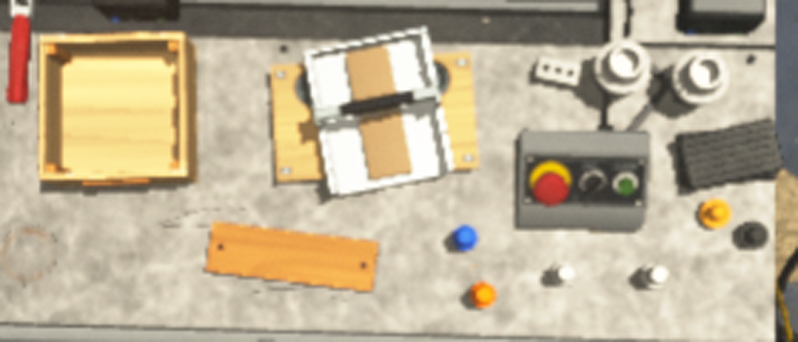

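View pics/s0a.png

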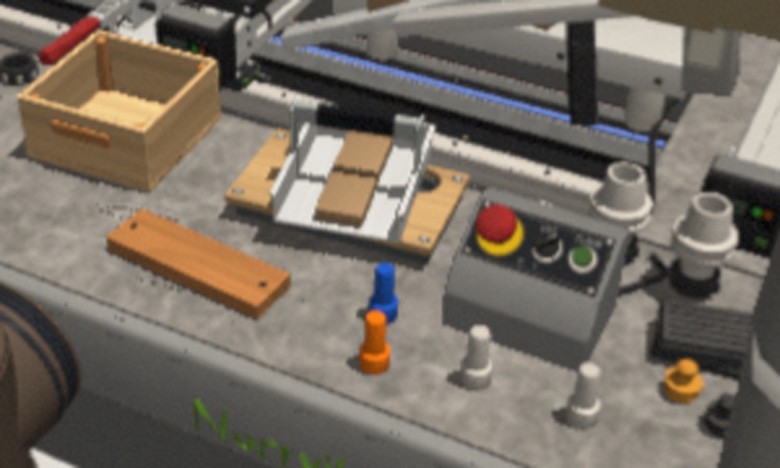

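```bash
cat >> h.py <<'E'
def undist(u,v,c):
    K=c['intrinsics'];d=np.array([(u-K[0,2])/K[0,0],(v-K[1,2])/K[1,1]]);r=np.hypot(*d)
    x=r
    for _ in range(20): x=r/(1+c['k1']*x*x)
    return np.append(d*(x/r if r>0 else 1),1.)
def rpy(a):
    r,p,y=a;c,s=np.cos,np.sin
    X=np.array([[1,0,0],[0,c(r),-s(r)],[0,s(r),c(r)]]);Y=np.array([[c(p),0,s(p)],[0,1,0],[-s(p),0,c(p)]]);Z=np.array([[c(y),-s(y),0],[s(y),c(y),0],[0,0,1]])
    return Z@Y@X
def ray(cam,u,v,s=None):
    c=camera_params(cam);d=undist(u,v,c)
    if cam=='wrist':
        s=s or arm.get_state();T=c['tool_from_camera'];R=rpy(s['ee_rot'])
        return R@T[:3,3]+np.array(s['eef_pos']), R@T[:3,:3]@d
    return -c['R'].T@c['t'], c['R'].T@d
def onz(cam,u,v,z,s=None):
    o,d=ray(cam,u,v,s);return o+d*(z-o[2])/d[2]
def proj(cam,X,s=None):
    c=camera_params(cam)
    if cam=='wrist':
        s=s or arm.get_state();T=c['tool_from_camera'];R=rpy(s['ee_rot'])
        p=T[:3,:3].T@(R.T@(np.array(X)-s['eef_pos'])-T[:3,3])
    else: p=c['R']@np.array(X)+c['t']
    q=p[:2]/p[2];q=q*(1+c['k1']*(q@q));K=c['intrinsics']
    return K[0,0]*q[0]+K[0,2],K[1,1]*q[1]+K[1,2]
E
python3 - <<'E'
from h import *
f=2.85
P=lambda u,v:(180+u/f,155+v/f)
for n,u,v,z in [('boxTL',40,36,.085),('boxTR',187,33,.085),('boxBR',190,181,.085),('boxBL',40,183,.085),
 ('boardTL',273,67,.032),('boardTR',472,53,.032),('boardBR',478,165,.032),('boardBL',275,184,.032),
 ('barL',342,107,.132),('barR',412,98,.132),('tray nearL',334,195,.035),('nearR',452,170,.035),
 ('pinA',566,270,.063),('pinB',660,270,.063),('railTL',210,222,.02),('railTR',378,241,.02),('railBR',373,292,.02),('railBL',206,270,.02),
 ('blue',464,233,.063),('orange',484,290,.063),('ctrl',516,228,.03),('ctrlTL',520,130,.06),('pad',680,135,.017),('edge',200,327,0),('circle',30,250,0)]:
    print(n,onz('top',*P(u,v),z).round(3))
E
```

```text
boxTL [0.672 0.351 0.085]
boxTR [0.68  0.18  0.085]
boxBR [0.507 0.169 0.085]
boxBL [0.5   0.342 0.085]
boardTL [0.651 0.085 0.032]
boardTR [ 0.674 -0.154  0.032]
boardBR [ 0.539 -0.164  0.032]
boardBL [0.51  0.077 0.032]
barL [ 0.59  -0.007  0.132]
barR [ 0.602 -0.085  0.132]
tray nearL [0.499 0.006 0.035]
nearR [ 0.532 -0.133  0.035]
pinA [ 0.416 -0.267  0.063]
pinB [ 0.419 -0.375  0.063]
railTL [0.464 0.155 0.02 ]
railTR [ 0.446 -0.047  0.02 ]
railBR [ 0.385 -0.043  0.02 ]
railBL [0.406 0.157 0.02 ]
blue [ 0.456 -0.148  0.063]
orange [ 0.391 -0.173  0.063]
ctrl [ 0.465 -0.211  0.03 ]
ctrlTL [ 0.578 -0.211  0.06 ]
pad [ 0.583 -0.405  0.017]
edge [0.338 0.165 0.   ]
circle [0.426 0.374 0.   ]
```

```bash
cat >> h.py <<'E'
def go(x,y,z,yaw=None):
    "print shift in tool axes (mm) and turn (deg) to reach a world TCP pose"
    s=arm.get_state();R=rpy(s['ee_rot']);d=R.T@(np.array([x,y,z])-s['eef_pos'])
    t=0
    if yaw is not None:
        t=-((yaw-s['ee_rot'][2]+np.pi)%(2*np.pi)-np.pi)
    print('shift',d.round(4),'turn',round(np.degrees(t),2),'rows',max(np.linalg.norm(d)/.0417,abs(np.degrees(t))/7.16).round(1),'F',np.round(s['force'],1),'t',round(s['t'],2),'w',round(s['width'],4))
def pose():
    s=arm.get_state();print('p',s['eef_pos'].round(4),'r',s['ee_rot'].round(4),'F',np.round(s['force'],1),'q',s['q'].round(2),'w',round(s['width'],4),'t',round(s['t'],2))
E
python3 -c "
from h import *
go(.55,-.03,.32,-2.99)"
```

```text
shift [ 0.5495 -0.5364 -0.0934] turn 65.05 rows 18.6 F [ 0.1 -0.1 -0.2] t 0.15 w 0.0877
```

```bash
python3 -m handwheel '[[[0.0876,0.15,-0.15,-0.09,15],[0.0876,0.55,-0.536,-0.094,65],[0.0876,0.55,-0.536,-0.094,65],[0.0876,0.55,-0.536,-0.094,65],[0.0876,0.55,-0.536,-0.094,65],[0.0876,0.55,-0.536,-0.094,65],[0.0876,0.55,-0.536,-0.094,65],[0.0876,0.55,-0.536,-0.094,65],[0.0876,0.55,-0.536,-0.094,65],[0.0876,0.55,-0.536,-0.094,65],[0.0876,0.55,-0.536,-0.094,65],[0.0876,0.55,-0.536,-0.094,65],[0.0876,0.55,-0.536,-0.094,65],[0.0876,0.55,-0.536,-0.094,65],[0.0876,0.55,-0.536,-0.094,65],[0.0876,0.55,-0.536,-0.094,65],[0.0876,0.55,-0.536,-0.094,65],[0.0876,0.55,-0.536,-0.094,65],[0.0876,0.55,-0.536,-0.094,65],[0.0876,0.55,-0.536,-0.094,65]]]'; python3 -c "
from h import *
pose();snap('wrist','w1.png');go(.55,-.03,.32,-2.99)"
```

```text
t: 1.82
eef_pos: [0.551, -0.0342, 0.3202]
ee_rot: [-3.139, -0.001, -2.993]
force: [1.0, 1.0, 0.5]
width: 0.0875
p [ 0.551  -0.0342  0.3202] r [-3.1394e+00 -1.3000e-03 -2.9930e+00] F [1.  1.  0.5] q [ 0.29  0.11 -0.11  0.   -1.36 -0.15] w 0.0875 t 1.82
shift [-0.0004  0.0025 -0.0001] turn -0.18 rows 0.1 F [ 0.3 -0.8 -0.4] t 1.87 w 0.0876
```

View pics/w1.png

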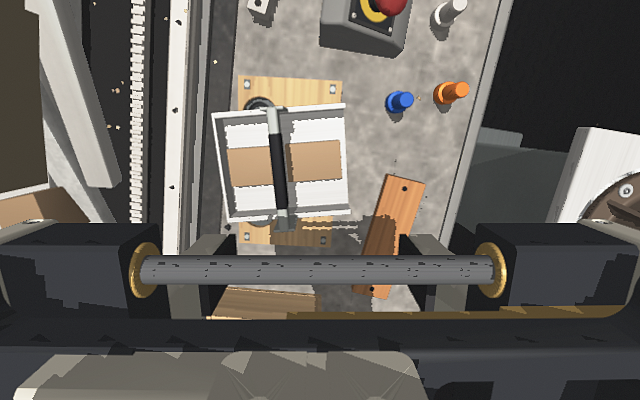

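Run:
```python
import cv2
a=cv2.imread('pics/w1.png')
cv2.imwrite('pics/w1a.png',cv2.resize(a[65:250,200:360],None,fx=3.2,fy=3.2,interpolation=cv2.INTER_CUBIC))
```

```text
(no output)
```

View pics/w1a.png

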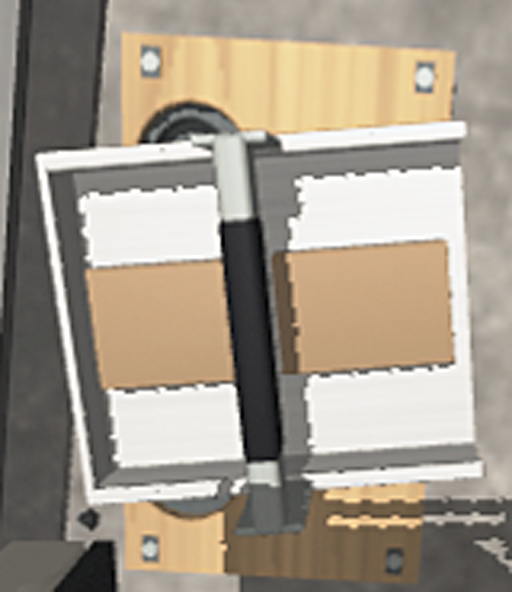

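Run:
```python
from h import *
P=lambda u,v:(200+u/3.2,65+v/3.2)
s={'eef_pos':np.array([.551,-.0342,.3202]),'ee_rot':np.array([-3.1394,-.0013,-2.993])}
w={}
for n,u,v,z in [('wRR',42,157,.07),('wRL',92,500,.07),('wFR',466,128,.07),('wFL',483,468,.07),
 ('blkR_l',222,220,.132),('blkR_r',260,217,.132),('blkL_l',244,463,.132),('blkL_r',281,460,.132),
 ('endR',230,138,.132),('endL',265,530,.132),
 ('bdFR',122,32,.032),('bdNR',455,50,.032),('bdNL',415,582,.032),('bdFL',125,565,.032)]:
    w[n]=onz('wrist',*P(u,v),z,s);print(n,w[n].round(4))
d=lambda a,b:np.linalg.norm(w[a]-w[b]).round(4)
print(d('wRR','wRL'),d('wFR','wFL'),d('wRR','wFR'),d('wRL','wFL'))
print('bar',(w['blkR_l']+w['blkR_r']+w['blkL_l']+w['blkL_r'])/4,d('endR','endL'))
c=(w['wRR']+w['wRL']+w['wFR']+w['wFL'])/4;print('traycentre',c)
x=(w['wFR']-w['wRR']+w['wFL']-w['wRL']);print('yaw x',np.arctan2(x[1],x[0]))
x=(w['wRL']-w['wRR']+w['wFL']-w['wFR']);print('side',np.arctan2(x[1],x[0])-np.pi/2)
x=(w['bdFR']-w['bdNR']);print('bd',np.arctan2(x[1],x[0]),d('bdFR','bdNR'),d('bdFR','bdFL'),d('bdNR','bdNL'))
x=(w['bdFL']-w['bdFR']);print('bd',np.arctan2(x[1],x[0])-np.pi/2)
x=(w['blkL_l']-w['blkR_l']+w['blkL_r']-w['blkR_r']);print('bar',np.arctan2(x[1],x[0])-np.pi/2)
x=(w['bdNL']-w['bdNR']);print('bd',np.arctan2(x[1],x[0])-np.pi/2)
```

```text
wRR [ 0.6926 -0.0941  0.07  ]
wRL [0.6617 0.0451 0.07  ]
wFR [ 0.5283 -0.1295  0.07  ]
wFL [0.4977 0.0063 0.07  ]
blkR_l [ 0.6104 -0.0833  0.132 ]
blkR_r [ 0.5977 -0.0862  0.132 ]
blkL_l [0.5931 0.0009 0.132 ]
blkL_r [ 0.58   -0.0022  0.132 ]
endR [ 0.6107 -0.1104  0.132 ]
endL [0.5825 0.0252 0.132 ]
bdFR [ 0.6749 -0.1492  0.032 ]
bdNR [ 0.5352 -0.1626  0.032 ]
bdNL [0.5143 0.077  0.032 ]
bdFL [0.6529 0.0888 0.032 ]
0.1426 0.1391 0.168 0.1686
bar [ 0.59528462 -0.0426824   0.132     ] 0.1385
traycentre [ 0.59506697 -0.04306788  0.07      ]
yaw x -2.9195914601715125
side 0.21990704444698594
bd 0.09561130540695428 0.1404 0.239 0.2405
bd 0.09219359338595257
bar 0.20542206380136885
bd 0.0869771711098557
```

```bash
python3 -c "
from h import *
go(.595,-.043,.18,-2.925)"
```

```text
shift [-0.0432 -0.0168  0.1399] turn -3.9 rows 3.5 F [ 0.3 -0.8 -0.4] t 1.87 w 0.0876
```

```bash
python3 -m handwheel '[[[0.0876,-0.0432,-0.0168,0.07,-3.9],[0.0876,-0.0432,-0.0168,0.14,-3.9],[0.0876,-0.0432,-0.0168,0.14,-3.9],[0.0876,-0.0432,-0.0168,0.14,-3.9],[0.0876,-0.0432,-0.0168,0.14,-3.9],[0.0876,-0.0432,-0.0168,0.14,-3.9],[0.0876,-0.0432,-0.0168,0.14,-3.9]]]'; python3 -c "
from h import *
go(.595,-.043,.117,-2.925);snap('wrist','w2.png')"
```

```text
t: 2.45
eef_pos: [0.5958, -0.0424, 0.1819]
ee_rot: [-3.14, 0.0, -2.924]
force: [-0.6, -0.6, 1.0]
width: 0.0877
shift [ 0.0009 -0.0003  0.0649] turn 0.06 rows 1.6 F [-0.6 -0.6  1. ] t 2.45 w 0.0877
```

View pics/w2.png

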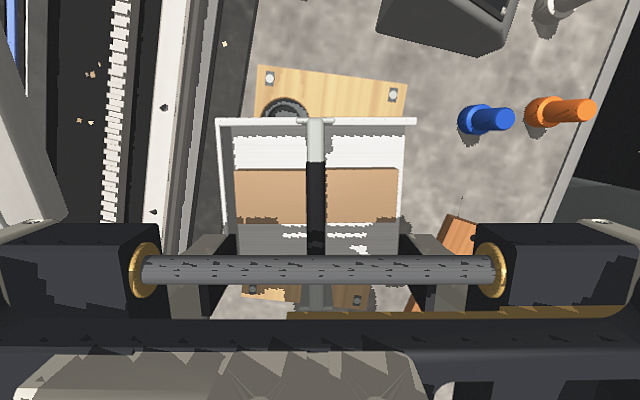

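The bar (column ~316) is parallel to the image columns and centred between the fingers, so I go down and grip it.

```bash
python3 -m handwheel '[[[0.0876,0.001,0,0.04,0],[0.0876,0.001,0,0.065,0],[0.0876,0.001,0,0.065,0],[0.0876,0.001,0,0.065,0],[0.0,0.001,0,0.065,0],[0.0,0.001,0,0.065,0],[0.0,0.001,0,0.065,0],[0.0,0.001,0,0.065,0],[0.0,0.001,0,0.065,0],[0.0,0.001,0,0.065,0],[0.0,0.001,0,0.065,0],[0.0,0.001,0,0.065,0]]]' 25; python3 -c "
from h import *
pose();c=camera_params('top')
for p in[(.667,.346),(.68,.18)]: print(proj('top',[*p,.085]))
snap('top','t1.png')"
```

```text
t: 3.5
eef_pos: [0.5952, -0.0427, 0.1175]
ee_rot: [-3.14, 0.002, -2.924]
force: [-0.8, -0.6, 0.6]
width: 0.0402
p [ 0.5952 -0.0427  0.1175] r [-3.1398e+00  1.8000e-03 -2.9240e+00] F [-0.8 -0.6  0.6] q [ 0.26  0.32 -0.31  0.   -0.94 -0.04] w 0.0402 t 3.5
(np.float64(195.54424718440086), np.float64(169.08314878870152))
(np.float64(245.65651343106185), np.float64(166.4593932049437))
```

```bash
python3 -m handwheel '[[[0.0,0,0,0,0],[0.0,0,0,0,0],[0.0,0,0,0,0],[0.0,0,0,0,0],[0.0,0,0,0,0],[0.0,0,0,0,0],[0.0,0,0,0,0],[0.0,0,0,-0.005,0],[0.0,0,0,-0.01,0],[0.0,0,0,-0.02,0],[0.0,0,0,-0.035,0],[0.0,0,0,-0.05,0],[0.0,0,0,-0.065,0],[0.0,0,0,-0.08,0],[0.0,0,0,-0.09,0],[0.0,0,0,-0.1,0],[0.0,0,0,-0.11,0],[0.0,0,0,-0.12,0],[0.0,0,0,-0.12,0]]]' 25; python3 -c "
from h import *
pose();snap('wrist','w3.png');snap('scene','s3.png')"
```

```text
t: 5.13
eef_pos: [0.5959, -0.0425, 0.2398]
ee_rot: [-3.139, 0.005, -2.924]
force: [0.7, -0.1, -4.9]
width: 0.0117
p [ 0.5959 -0.0425  0.2398] r [-3.1392  0.0047 -2.9237] F [ 0.7 -0.1 -4.9] q [ 0.26  0.22 -0.15  0.   -1.19 -0.04] w 0.0117 t 5.13
```

View pics/w3.png

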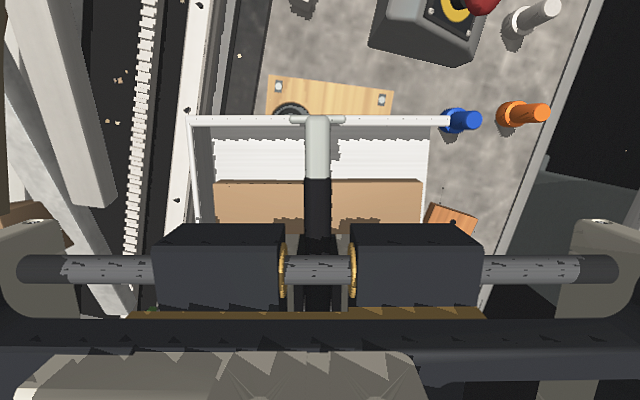

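View pics/s3.png

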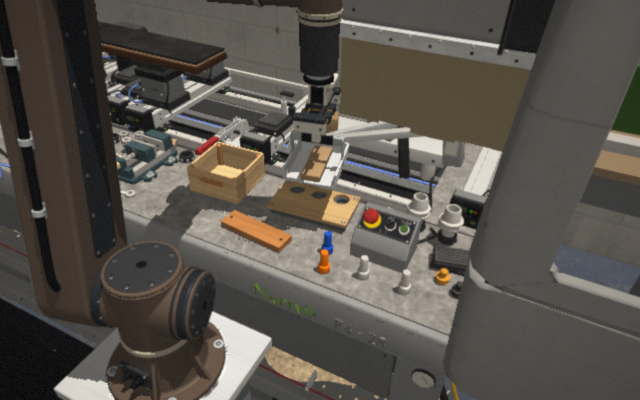

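Run:
```python
import cv2
a=cv2.imread('pics/t0.png');cv2.imwrite('pics/t0b.png',cv2.resize(a[160:226,185:255],None,fx=9,fy=9,interpolation=cv2.INTER_CUBIC))
```

```text
(no output)
```

View pics/t0b.png

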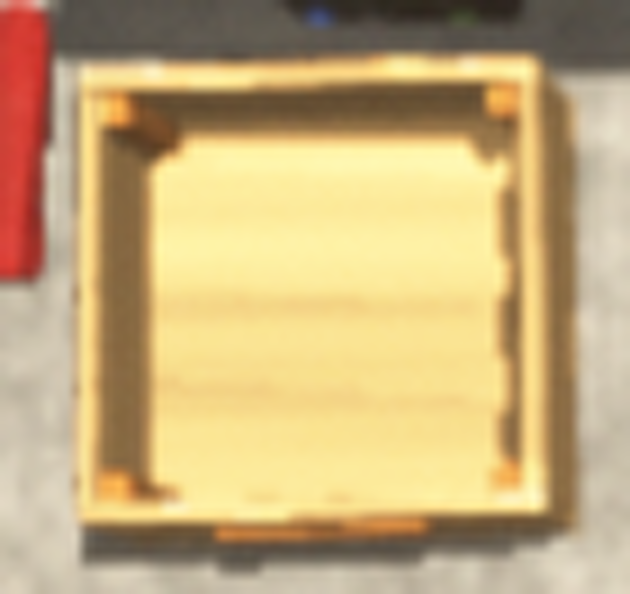

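Run:
```python
from h import *
w=[onz('top',185+(u-4)/9,160+(v-4)/9,.085) for u,v in[(80,65),(543,57),(549,513),(80,524)]]
for p in w: print(p.round(4))
w=np.array(w);print(w.mean(0))
for a,b in[(0,1),(3,2),(3,0),(2,1)]:
    d=w[b]-w[a];print(np.linalg.norm(d).round(4),np.arctan2(d[1],d[0]).round(3))
pose()
for z in (.22,.24): go(.591,.26,z,1.62)
```

```text
[0.6746 0.3534 0.085 ]
[0.6819 0.1826 0.085 ]
[0.5129 0.1732 0.085 ]
[0.5046 0.3442 0.085 ]
[0.59347948 0.2633421  0.085     ]
0.1709 -1.528
0.1713 -1.522
0.1702 0.054
0.1692 0.056
p [ 0.5949 -0.0424  0.2375] r [-3.1400e+00  2.0000e-03 -2.9241e+00] F [-1.3 -0.4 -6.1] q [ 0.26  0.22 -0.15  0.   -1.19 -0.04] w 0.0117 t 5.23
shift [-0.0614  0.2961  0.0172] turn 99.64 rows 13.9 F [-1.3 -0.4 -6.1] t 5.23 w 0.0117
shift [-0.0614  0.2961 -0.0028] turn 99.64 rows 13.9 F [-1.3 -0.4 -6.1] t 5.23 w 0.0117
```

```bash
python3 -c "
from h import *
go(.596,.213,.24,1.621)"
```

```text
shift [-0.0562  0.2491 -0.0028] turn 99.59 rows 13.9 F [-1.3 -0.4 -6.1] t 5.23 w 0.0117
```

```bash
python3 -m handwheel '[[[0,-0.001,0.005,-0.001,2],[0,-0.003,0.015,-0.003,6],[0,-0.006,0.028,-0.003,11],[0,-0.01,0.043,-0.003,17],[0,-0.014,0.06,-0.003,24],[0,-0.018,0.078,-0.003,31],[0,-0.022,0.097,-0.003,38],[0,-0.026,0.117,-0.003,46],[0,-0.031,0.137,-0.003,54],[0,-0.035,0.157,-0.003,62],[0,-0.04,0.176,-0.003,70],[0,-0.044,0.195,-0.003,77],[0,-0.048,0.212,-0.003,84],[0,-0.051,0.227,-0.003,90],[0,-0.054,0.238,-0.003,95],[0,-0.056,0.246,-0.003,98],[0,-0.056,0.249,-0.003,99.6],[0,-0.056,0.249,-0.003,99.6],[0,-0.056,0.249,-0.003,99.6]]]'; python3 -c "
from h import *
pose();snap('wrist','w4.png');_,a=snap('scene','s4.png');cv2.imwrite('pics/s4a.png',cv2.resize(a[90:250,150:420],None,fx=2.9,fy=2.9));go(.596,.213,.24,1.621)"
```

```text
t: 6.82
eef_pos: [0.5955, 0.2128, 0.2392]
ee_rot: [3.141, 0.002, 1.622]
force: [0.2, -0.5, -5.9]
width: 0.0119
p [0.5955 0.2128 0.2392] r [3.1410e+00 2.0000e-03 1.6221e+00] F [ 0.2 -0.5 -5.9] q [ 0.65  0.28 -0.07  0.   -1.22 -2.17] w 0.0119 t 6.82
shift [ 0.0006  0.0003 -0.0003] turn 0.03 rows 0.0 F [ 0.8  0.1 -6. ] t 6.92 w 0.0118
```

View pics/w4.png

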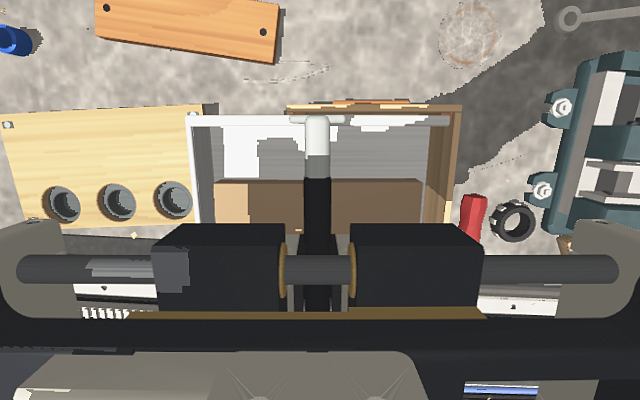

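View pics/s4a.png

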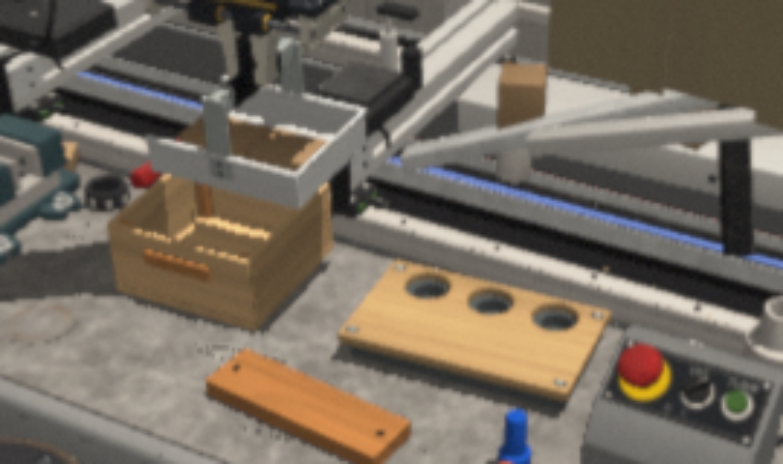

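Run:
```python
import cv2
a=cv2.imread('pics/w4.png');cv2.imwrite('pics/w4a.png',cv2.resize(a[85:235,180:480],None,fx=2.6,fy=2.6,interpolation=cv2.INTER_CUBIC))
```

```text
(no output)
```

View pics/w4a.png

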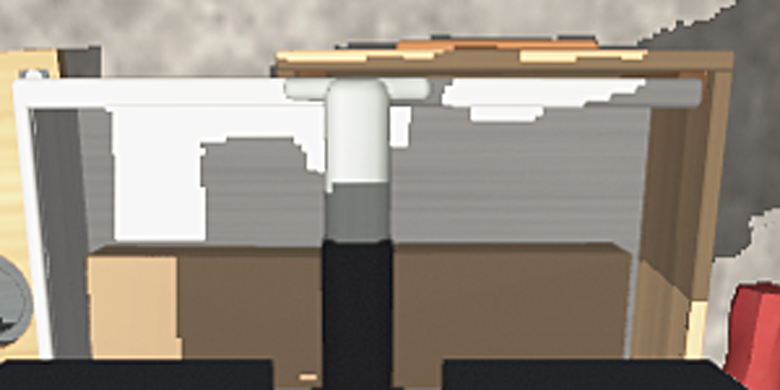

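Run:
```python
from h import *
s={'eef_pos':np.array([.5955,.2128,.2392]),'ee_rot':np.array([3.141,.002,1.6221])}
P=lambda u,v:(180+(u-1)/2.6,85+(v-1)/2.6)
w={}
for n,u,v,z in[('boxNR',277,53,.085),('boxNL',734,53,.085),('boxinNR',290,71,.085),('boxL',707,300,.085),('trNR',15,80,.1917),('trNL',702,79,.1917)]:
    w[n]=onz('wrist',*P(u,v),z,s);print(n,w[n].round(4))
for a,b in [('boxNR','boxNL'),('trNR','trNL')]:
    d=w[b]-w[a];print(np.linalg.norm(d),np.arctan2(d[1],d[0])-np.pi/2)
yb=.05
x=np.array([np.cos(yb),np.sin(yb)]);
m=(w['boxNR']+w['boxNL'])[:2]/2;print('box centre',m+.084*x,'half tray lateral',((w['trNR'][:2]-np.array([.5955,.2128]))@x),((w['trNL'][:2]-np.array([.5955,.2128]))@x))
```

```text
boxNR [0.513  0.1775 0.085 ]
boxNL [0.5043 0.3467 0.085 ]
boxinNR [0.5192 0.1825 0.085 ]
boxL [0.5985 0.3514 0.085 ]
trNR [0.5277 0.1236 0.1917]
trNL [0.5189 0.293  0.1917]
0.16944793777194186 0.05185010256919509
0.16958301565990366 0.051477607022107685
box centre [0.59253804 0.26629532] half tray lateral -0.07220164974998156 -0.07245222671356909
```

```bash
python3 -m handwheel '[[[0,0.001,0,0.005,0],[0,0.002,0,0.015,0],[0,0.002,0,0.03,0],[0,0.002,0,0.045,0],[0,0.002,0,0.056,0],[0,0.002,0,0.062,0],[0,0.002,0,0.065,0],[0,0.002,0,0.065,0],[0,0.002,0,0.066,0],[0,0.002,0,0.067,0],[0,0.002,0,0.068,0],[0,0.002,0,0.069,0],[0,0.002,0,0.069,0]]]' 15; python3 -c "
from h import *
pose();snap('wrist','w5.png');_,a=snap('scene','s5.png');cv2.imwrite('pics/s5a.png',cv2.resize(a[90:250,150:420],None,fx=2.9,fy=2.9))"
```

```text
t: 8.0
eef_pos: [0.5957, 0.2143, 0.1708]
ee_rot: [3.14, 0.001, 1.622]
force: [0.9, 0.1, -5.2]
width: 0.0116
p [0.5957 0.2143 0.1708] r [3.1401e+00 1.5000e-03 1.6215e+00] F [ 0.9  0.1 -5.2] q [ 0.65  0.33 -0.16  0.   -1.08 -2.18] w 0.0116 t 8.0
```

View pics/w5.png

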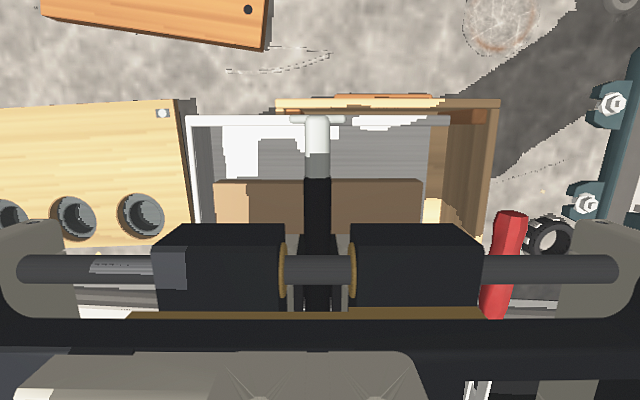

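View pics/s5a.png

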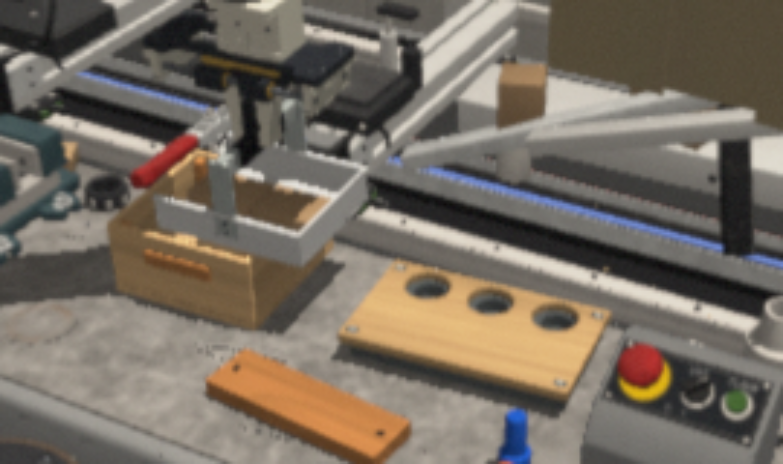

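```bash
python3 -m handwheel '[[[0,0,0,0.001,0],[0,0.004,0,0.002,0],[0,0.009,0,0.004,0],[0,0.013,0,0.006,0],[0,0.0177,0,0.008,0],[0,0.022,0,0.01,0],[0,0.026,0,0.0125,0],[0,0.026,0,0.0125,0]]]' 15; python3 -c "
from h import *
pose();snap('wrist','w6.png');_,a=snap('scene','s6.png');cv2.imwrite('pics/s6a.png',cv2.resize(a[90:250,150:420],None,fx=2.9,fy=2.9))"
```

```text
t: 8.77
eef_pos: [0.595, 0.2422, 0.1589]
ee_rot: [3.138, 0.0, 1.623]
force: [-2.6, 0.7, 6.1]
width: 0.0149
p [0.595  0.2422 0.1589] r [3.1381e+00 2.0000e-04 1.6228e+00] F [-2.6  0.7  6.1] q [ 0.69  0.35 -0.16  0.   -1.06 -2.21] w 0.0149 t 8.77
```

View pics/s6a.png

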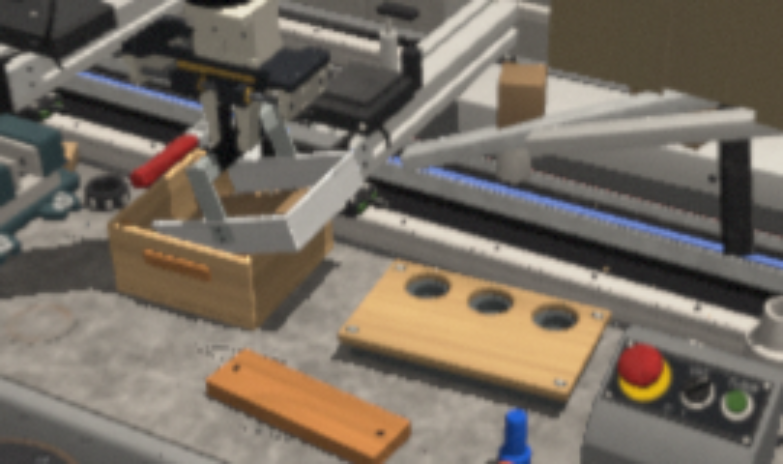

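```bash
python3 -m handwheel '[[[0,0.004,0,0.003,0],[0,0.008,0,0.006,0],[0,0.012,0,0.009,0],[0,0.0155,0,0.012,0],[0,0.0185,0,0.0155,0],[0,0.021,0,0.019,0],[0,0.021,0,0.019,0],[0,0.021,0,0.019,0],[0,0.021,0,0.019,0]]]' 15; python3 -c "
from h import *
pose();snap('wrist','w7.png');_,a=snap('scene','s7.png');cv2.imwrite('pics/s7a.png',cv2.resize(a[90:250,150:420],None,fx=2.9,fy=2.9))"
```

```text
t: 9.62
eef_pos: [0.595, 0.2666, 0.1422]
ee_rot: [3.134, -0.004, 1.625]
force: [-6.3, 8.0, 13.6]
width: 0.0178
p [0.595  0.2666 0.1422] r [ 3.1337 -0.0044  1.6246] F [-6.3  8.  13.6] q [ 0.72  0.38 -0.16  0.   -1.02 -2.24] w 0.0178 t 9.62
```

View pics/s7a.png

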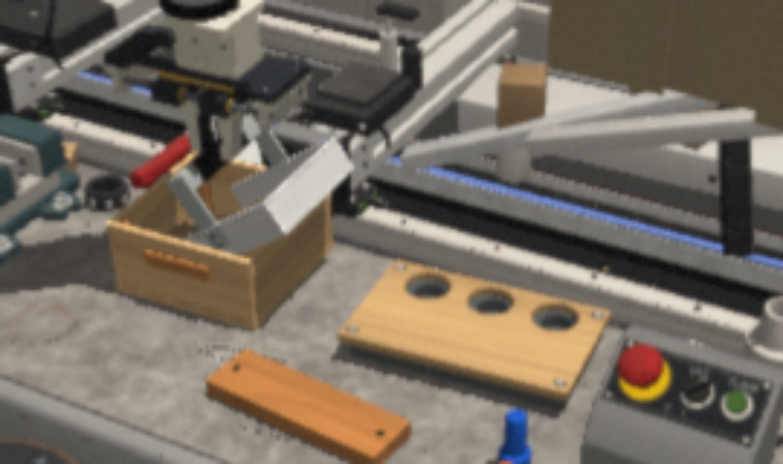

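View pics/w7.png

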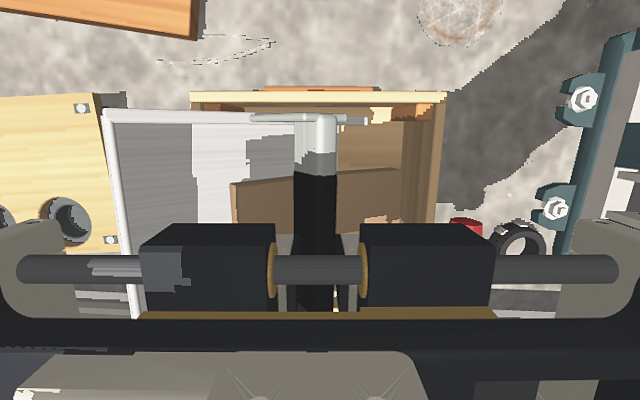

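```bash
python3 -m handwheel '[[[0,0.003,0,0.003,0],[0,0.005,0,0.005,0],[0,0.005,0,0.005,0],[0,0.005,0,0.005,0],[0,0.005,0,0.005,0],[0,0.005,0,0.005,0]]]' 15; python3 -c "
from h import *
pose();snap('wrist','w8.png');_,a=snap('scene','s8.png');cv2.imwrite('pics/s8a.png',cv2.resize(a[90:250,150:420],None,fx=2.9,fy=2.9))"
```

```text
t: 10.22
eef_pos: [0.5947, 0.2734, 0.1369]
ee_rot: [3.133, -0.006, 1.625]
force: [-4.1, 5.5, 4.4]
width: 0.0173
p [0.5947 0.2734 0.1369] r [ 3.1332 -0.0063  1.6252] F [-4.1  5.5  4.4] q [ 0.73  0.39 -0.16  0.   -1.01 -2.25] w 0.0173 t 10.22
```

View pics/w8.png

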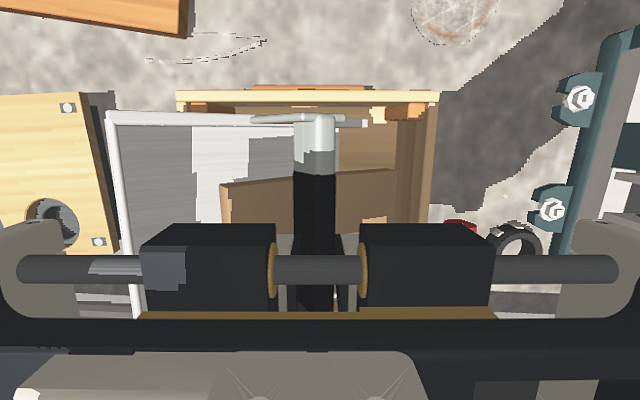

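View pics/s8a.png

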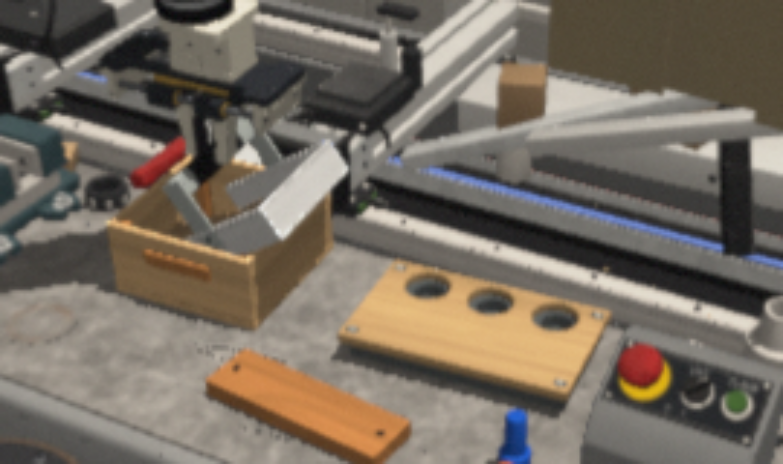

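```bash
python3 -m handwheel '[[[0,-0.004,0,-0.003,0],[0,-0.008,0,-0.006,0],[0,-0.012,0,-0.009,0],[0,-0.016,0,-0.012,0],[0,-0.016,0,-0.012,0],[0,-0.016,0,-0.012,0],[0,-0.016,0,-0.012,0]]]' 15; python3 -c "
from h import *
pose();snap('wrist','w9.png');_,a=snap('scene','s9.png');cv2.imwrite('pics/s9a.png',cv2.resize(a[90:250,150:420],None,fx=2.9,fy=2.9))"
```

```text
t: 10.9
eef_pos: [0.5972, 0.2621, 0.1511]
ee_rot: [3.127, -0.013, 1.627]
force: [-6.2, 13.5, 12.9]
width: 0.0154
p [0.5972 0.2621 0.1511] r [ 3.1271 -0.0133  1.6267] F [-6.2 13.5 12.9] q [ 0.71  0.36 -0.16 -0.   -1.03 -2.22] w 0.0154 t 10.9
```

View pics/w9.png

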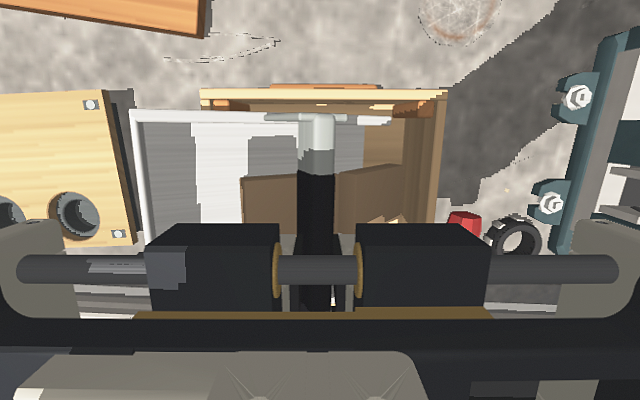

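View pics/s9a.png

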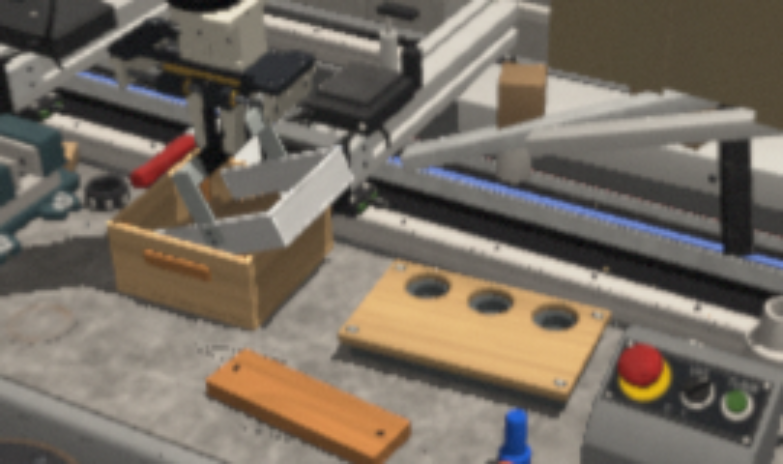

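```bash
python3 -m handwheel '[[[0,-0.004,0,-0.005,0],[0,-0.008,0,-0.01,0],[0,-0.012,0,-0.018,0],[0,-0.016,0,-0.025,0],[0,-0.02,0,-0.035,0],[0,-0.025,0,-0.05,0],[0,-0.03,0,-0.065,0],[0,-0.03,0,-0.08,0],[0,-0.03,0,-0.09,0],[0,-0.03,0,-0.09,0]]]' 15; python3 -c "
from h import *
pose();snap('wrist','w10.png');_,a=snap('scene','s10.png');cv2.imwrite('pics/s10a.png',cv2.resize(a[90:250,150:420],None,fx=2.9,fy=2.9))"
```

```text
t: 11.83
eef_pos: [0.5986, 0.2308, 0.2433]
ee_rot: [3.124, -0.015, 1.626]
force: [0.6, 0.8, -3.8]
width: 0.012
p [0.5986 0.2308 0.2433] r [ 3.124  -0.0147  1.6263] F [ 0.6  0.8 -3.8] q [ 0.67  0.28 -0.06 -0.   -1.21 -2.19] w 0.012 t 11.83
```

View pics/w10.png

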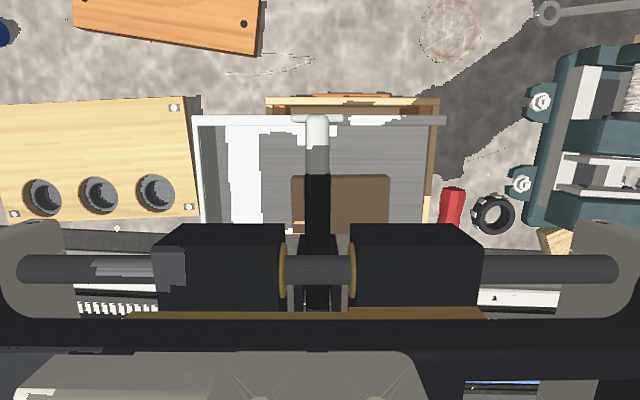

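View pics/s10a.png

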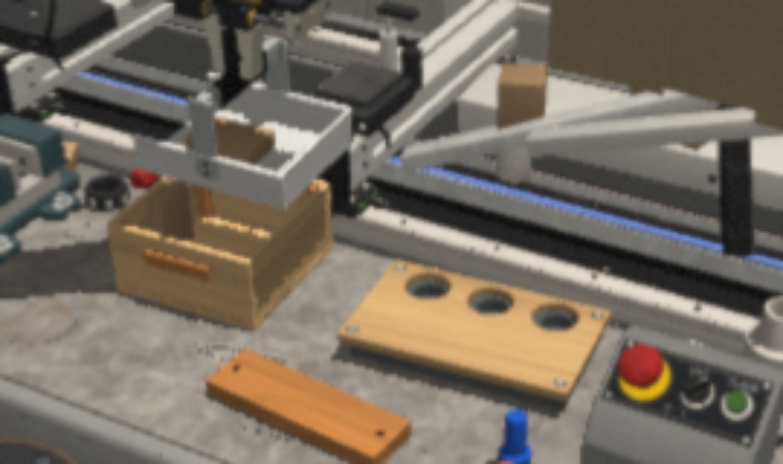

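```bash
python3 -c "
from h import *
go(.5958,.206,.172,1.622)"
```

```text
shift [-0.0256 -0.0039  0.068 ] turn 0.25 rows 1.7 F [-0.8 -0.  -5.2] t 11.93 w 0.012
```

```bash
python3 -m handwheel '[[[0,-0.01,-0.002,0.005,0],[0,-0.02,-0.0035,0.015,0],[0,-0.0256,-0.0035,0.03,0],[0,-0.0256,-0.0035,0.045,0],[0,-0.0256,-0.0035,0.057,0],[0,-0.0256,-0.0035,0.065,0],[0,-0.0256,-0.0035,0.069,0],[0,-0.0256,-0.0035,0.07,0],[0,-0.0256,-0.0035,0.07,0]]]' 12; python3 -c "
from h import *
pose();snap('wrist','w11.png')"
```

```text
t: 12.68
eef_pos: [0.5978, 0.207, 0.1721]
ee_rot: [3.123, -0.015, 1.628]
force: [-2.1, 2.2, 8.9]
width: 0.0117
p [0.5978 0.207  0.1721] r [ 3.1231 -0.0151  1.6278] F [-2.1  2.2  8.9] q [ 0.64  0.32 -0.18 -0.   -1.05 -2.15] w 0.0117 t 12.68
```

View pics/w11.png

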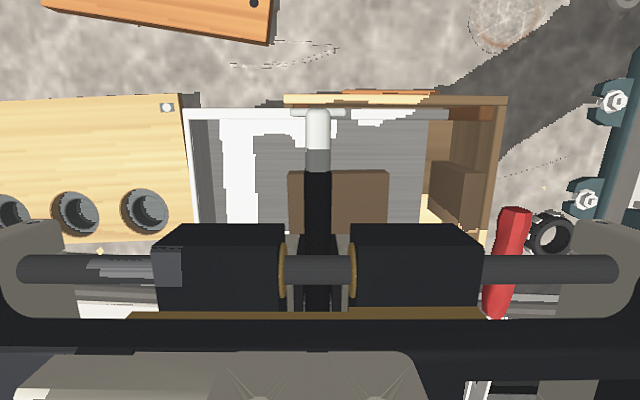

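```bash
python3 -m handwheel '[[[0,0,-0.002,-0.001,0],[0,0.005,-0.002,0.0,0],[0,0.01,-0.002,0.002,0],[0,0.015,-0.002,0.004,0],[0,0.02,-0.002,0.0065,0],[0,0.025,-0.002,0.0095,0],[0,0.03,-0.002,0.0125,0],[0,0.034,-0.002,0.015,0],[0,0.038,-0.002,0.018,0],[0,0.042,-0.002,0.021,0],[0,0.045,-0.002,0.024,0],[0,0.0485,-0.002,0.027,0],[0,0.0485,-0.002,0.027,0],[0,0.0485,-0.002,0.027,0],[0,0.0485,-0.002,0.027,0]]]' 12; python3 -c "
from h import *
pose();snap('wrist','w12.png');_,a=snap('scene','s12.png');cv2.imwrite('pics/s12a.png',cv2.resize(a[90:250,150:420],None,fx=2.9,fy=2.9))"
```

```text
t: 13.98
eef_pos: [0.5947, 0.2584, 0.1474]
ee_rot: [3.119, -0.018, 1.629]
force: [-3.7, 5.8, 10.4]
width: 0.0182
p [0.5947 0.2584 0.1474] r [ 3.1194 -0.0182  1.6292] F [-3.7  5.8 10.4] q [ 0.71  0.36 -0.18 -0.   -1.01 -2.22] w 0.0182 t 13.98
```

View pics/w12.png

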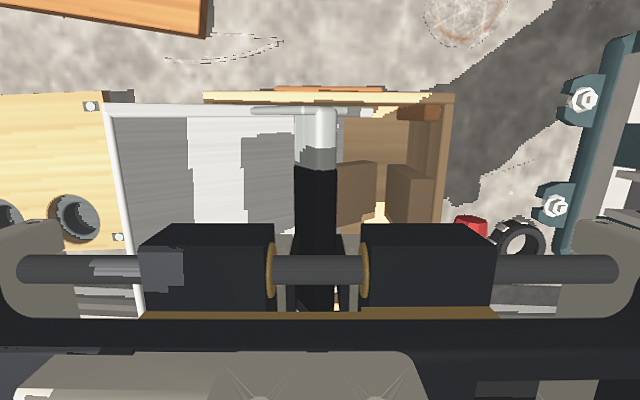

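View pics/s12a.png

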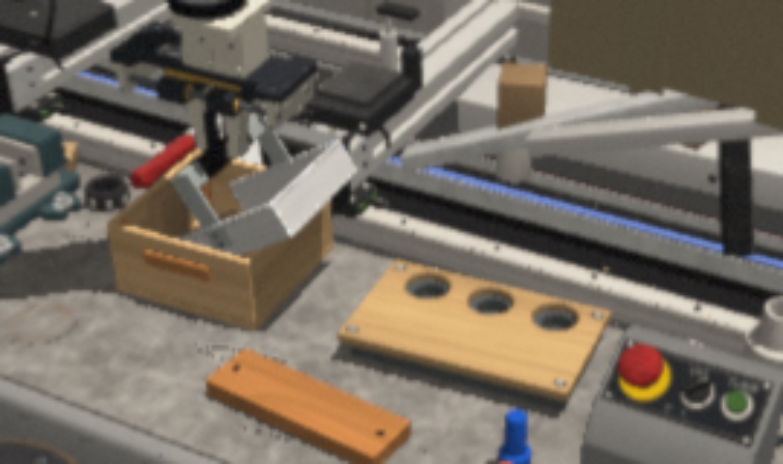

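Great: the second offcut is sliding past the lip too. I back out and lift.

```bash
python3 -m handwheel '[[[0,0,0,0,0],[0,-0.004,0,-0.003,0],[0,-0.008,0,-0.006,0],[0,-0.012,0,-0.009,0],[0,-0.016,0,-0.013,0],[0,-0.02,0,-0.018,0],[0,-0.025,0,-0.025,0],[0,-0.03,0,-0.035,0],[0,-0.034,0,-0.05,0],[0,-0.036,0,-0.065,0],[0,-0.036,0,-0.08,0],[0,-0.036,0,-0.09,0],[0,-0.036,0,-0.09,0]]]' 20; python3 -c "
from h import *
pose();snap('wrist','w13.png');_,a=snap('scene','s13.png');cv2.imwrite('pics/s13a.png',cv2.resize(a[90:250,150:420],None,fx=2.9,fy=2.9))"
```

```text
t: 15.17
eef_pos: [0.5957, 0.2205, 0.2389]
ee_rot: [3.117, -0.019, 1.629]
force: [0.3, 0.0, -3.7]
width: 0.012
p [0.5957 0.2205 0.2389] r [ 3.1168 -0.0194  1.6288] F [ 0.3  0.  -3.7] q [ 0.66  0.27 -0.09 -0.   -1.18 -2.17] w 0.012 t 15.17
```

View pics/w13.png

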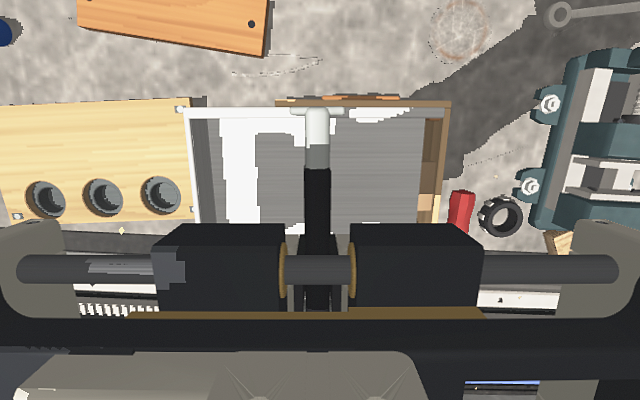

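View pics/s13a.png

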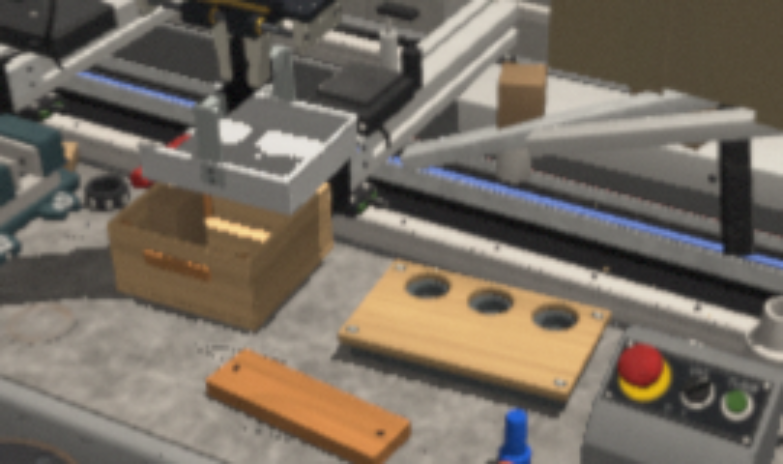

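Run:
```python
from h import *
for n,u,v,z in[('wrench tip',161,248,.005),('wrenchlow',155,255,.005),('edge150',150,266,0),('edge250',250,270,0),('edge400',400,273,0),('vise',158,237,.03),('stain',190,243,0)]: print(n,onz('top',u,v,z).round(3))
a=cv2.imread('pics/t0.png');cv2.imwrite('pics/t0c.png',cv2.resize(a[200:285,100:300],None,fx=4,fy=4))
```

```text
wrench tip [0.405 0.472 0.005]
wrenchlow [0.38  0.491 0.005]
edge150 [0.343 0.508 0.   ]
edge250 [0.337 0.165 0.   ]
edge400 [ 0.341 -0.347  0.   ]
vise [0.441 0.476 0.03 ]
stain [0.425 0.376 0.   ]
```

View pics/t0c.png

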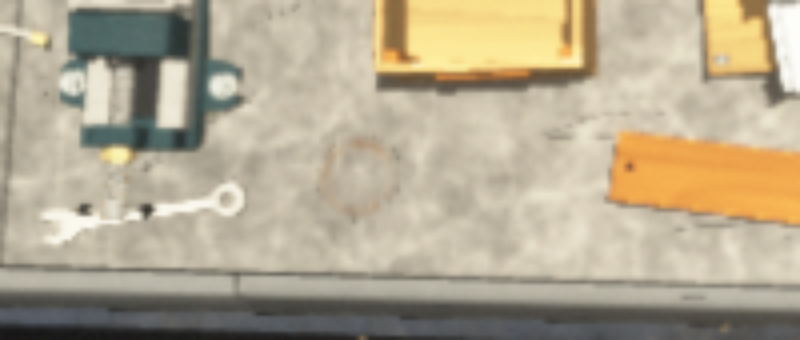

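```bash
python3 -c "
from h import *
go(.421,.38,.24,1.59);go(.421,.38,.086,1.59)"
```

```text
shift [ 0.1694 -0.1639 -0.0042] turn 2.22 rows 5.7 F [-0.6 -0.2 -5. ] t 15.27 w 0.0119
shift [ 0.1665 -0.1672  0.1497] turn 2.22 rows 6.7 F [-0.6 -0.2 -5. ] t 15.27 w 0.0119
```

```bash
python3 -m handwheel '[[[0,0.01,-0.01,-0.004,0],[0,0.03,-0.029,-0.004,0],[0,0.055,-0.053,-0.004,1],[0,0.08,-0.078,-0.004,2],[0,0.105,-0.102,-0.004,2.2],[0,0.13,-0.126,-0.004,2.2],[0,0.15,-0.146,-0.004,2.2],[0,0.163,-0.158,-0.004,2.2],[0,0.169,-0.164,-0.002,2.2],[0,0.169,-0.164,0.01,2.2],[0,0.169,-0.165,0.03,2.2],[0,0.169,-0.165,0.055,2.2],[0,0.168,-0.166,0.08,2.2],[0,0.168,-0.166,0.1,2.2],[0,0.167,-0.167,0.118,2.2],[0,0.167,-0.167,0.128,2.2],[0,0.167,-0.167,0.134,2.2],[0,0.167,-0.167,0.135,2.2],[0,0.167,-0.167,0.135,2.2]]]' 20; python3 -c "
from h import *
pose();snap('wrist','w14.png');_,a=snap('scene','s14.png');snap('top','t14.png');cv2.imwrite('pics/s14a.png',cv2.resize(a[110:270,50:320],None,fx=2.9,fy=2.9));go(.421,.38,.086,1.59)"
```

```text
t: 16.85
eef_pos: [0.4212, 0.3804, 0.1009]
ee_rot: [3.121, -0.019, 1.59]
force: [-0.2, 1.0, -2.6]
width: 0.012
p [0.4212 0.3804 0.1009] r [ 3.1206 -0.0192  1.5903] F [-0.2  1.  -2.6] q [ 1.09  0.28 -0.42  0.01 -0.84 -2.65] w 0.012 t 16.85
shift [-0.0011 -0.0007  0.0158] turn 0.03 rows 0.4 F [-0.5  0.5 -3.7] t 17.0 w 0.0114
```

View pics/w14.png

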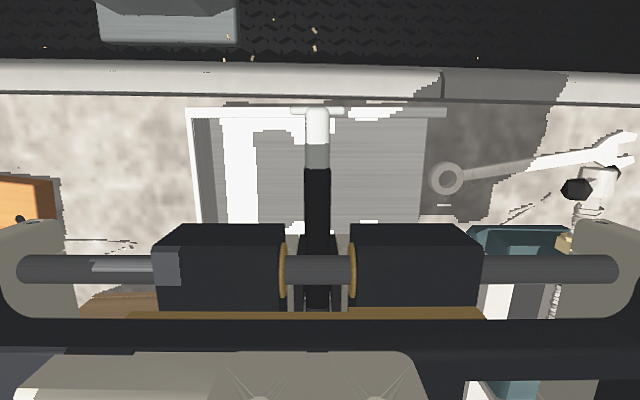

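View pics/s14a.png

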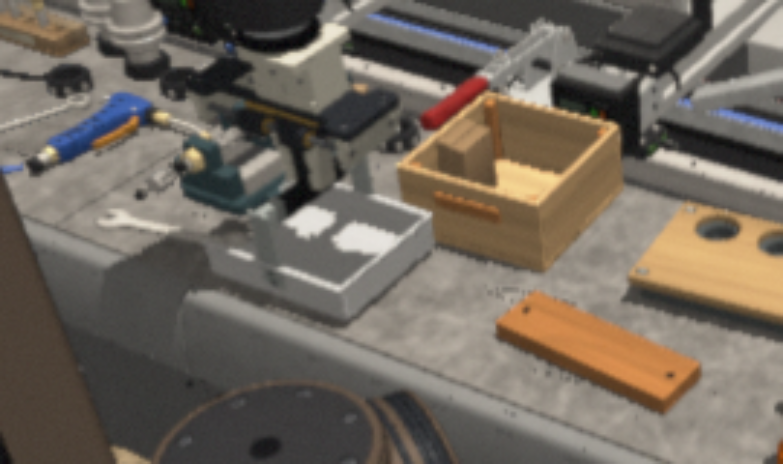

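```bash
python3 -m handwheel '[[[0,-0.005,0,0.002,0],[0,-0.007,0,0.005,0],[0,-0.007,0,0.009,0],[0,-0.007,0,0.012,0],[0,-0.007,0,0.014,0],[0,-0.007,0,0.015,0],[0,-0.007,0,0.016,0],[0,-0.007,0,0.017,0],[0,-0.007,0,0.017,0]]]' 20; python3 -c "
from h import *
pose()"
```

```text
t: 17.75
eef_pos: [0.4234, 0.374, 0.0882]
ee_rot: [3.116, -0.021, 1.592]
force: [-3.9, -10.4, 26.7]
width: 0.0119
p [0.4234 0.374  0.0882] r [ 3.1164 -0.0213  1.5921] F [ -3.9 -10.4  26.7] q [ 1.08  0.29 -0.45  0.02 -0.8  -2.64] w 0.0119 t 17.75
```

```bash
python3 -m handwheel '[[[0.05,0,0,-0.002,0],[0.05,0,0,-0.003,0],[0.05,0,0,-0.003,0],[0.05,0,0,-0.003,0],[0.05,0,0,-0.003,0],[0.05,0,0,-0.003,0],[0.05,0,0,-0.01,0],[0.05,0,0,-0.03,0],[0.05,0,0,-0.07,0],[0.05,0,0,-0.11,0],[0.05,0,0,-0.15,0],[0.05,0,0,-0.18,0],[0.05,0,0,-0.18,0]]]' 20; python3 -c "
from h import *
pose();_,a=snap('scene','s15.png');snap('wrist','w15.png');cv2.imwrite('pics/s15a.png',cv2.resize(a[110:270,50:320],None,fx=2.9,fy=2.9))"
```

```text
t: 18.83
eef_pos: [0.421, 0.3722, 0.2762]
ee_rot: [3.109, -0.03, 1.593]
force: [0.3, 0.3, 1.4]
width: 0.0498
p [0.421  0.3722 0.2762] r [ 3.1088 -0.0297  1.5931] F [0.3 0.3 1.4] q [ 1.08  0.12 -0.2   0.02 -1.21 -2.64] w 0.0498 t 18.83
```

View pics/w15.png

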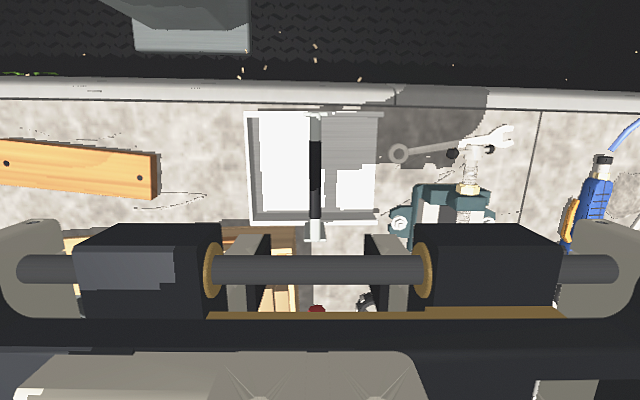

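View pics/s15a.png

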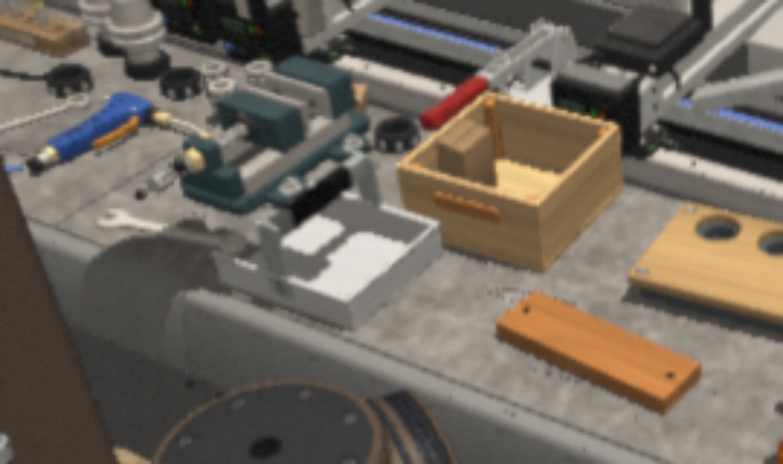

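Run:
```python
import cv2,numpy as np
a=cv2.imread('pics/w13.png')[165:225,10:200];b=cv2.imread('pics/w4.png')[170:230,30:220]
c=np.vstack([a,b]);c=np.clip(c.astype(float)*1.6,0,255).astype('uint8')
cv2.imwrite('pics/win.png',cv2.resize(c,None,fx=4.2,fy=4.2,interpolation=cv2.INTER_CUBIC))
```

```text
(no output)
```

View pics/win.png

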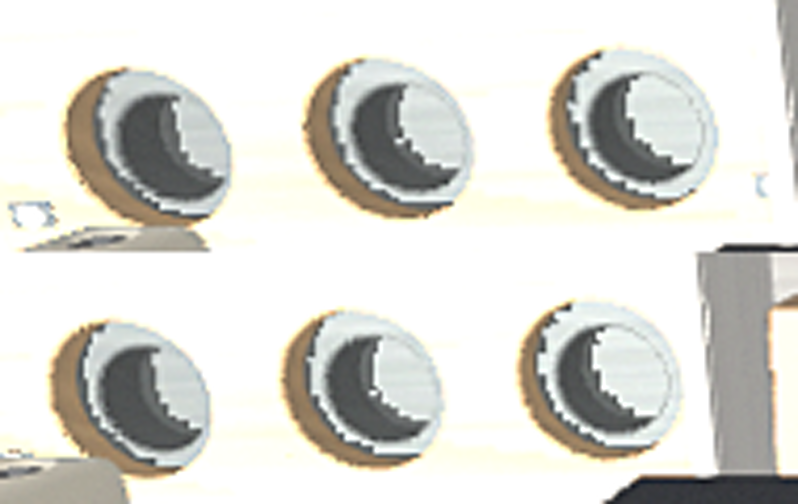

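```bash
python3 -c "
from h import *
go(.52,.15,.28,-3.11)"
```

```text
shift [-0.2224  0.0965 -0.0128] turn -90.59 rows 12.7 F [ 1.3 -0.7 -0.7] t 18.93 w 0.0501
```

```bash
python3 -m handwheel '[[[0.05,-0.03,0.01,-0.012,-7],[0.05,-0.06,0.02,-0.012,-14],[0.05,-0.1,0.04,-0.012,-21],[0.05,-0.22,0.097,-0.012,-90],[0.05,-0.22,0.097,-0.012,-90],[0.05,-0.22,0.097,-0.012,-90],[0.05,-0.22,0.097,-0.012,-90],[0.05,-0.22,0.097,-0.012,-90],[0.05,-0.22,0.097,-0.012,-90],[0.05,-0.22,0.097,-0.012,-90],[0.05,-0.22,0.097,-0.012,-90],[0.05,-0.22,0.097,-0.012,-90],[0.05,-0.22,0.097,-0.012,-90],[0.05,-0.22,0.097,-0.012,-90]]]' 20; python3 -c "
from h import *
pose();go(.56,-.036,.27,-1.48)"
```

```text
t: 20.1
eef_pos: [0.5199, 0.1521, 0.2779]
ee_rot: [3.119, 0.025, -3.115]
force: [0.5, 0.3, -0.3]
width: 0.0504
p [0.5199 0.1521 0.2779] r [ 3.1186  0.0247 -3.1152] F [ 0.5  0.3 -0.3] q [ 0.64  0.09 -0.22 -0.   -1.23 -0.62] w 0.0504 t 20.1
shift [-0.0349 -0.1892  0.0045] turn -93.69 rows 13.1 F [ 0.5  0.3 -0.3] t 20.1 w 0.0504
```

```bash
python3 -m handwheel '[[[0.05,-0.035,-0.189,0.004,-94],[0.05,-0.035,-0.189,0.004,-94],[0.05,-0.035,-0.189,0.004,-94],[0.05,-0.035,-0.189,0.004,-94],[0.05,-0.035,-0.189,0.004,-94],[0.05,-0.035,-0.189,0.004,-94],[0.05,-0.035,-0.189,0.004,-94],[0.05,-0.035,-0.189,0.004,-94],[0.05,-0.035,-0.189,0.004,-94],[0.05,-0.035,-0.189,0.004,-94],[0.05,-0.035,-0.189,0.004,-94],[0.05,-0.035,-0.189,0.004,-94],[0.05,-0.035,-0.189,0.004,-94],[0.05,-0.035,-0.189,0.004,-94],[0.05,-0.035,-0.189,0.004,-94]]]' 20; python3 -c "
from h import *
pose();snap('wrist','w16.png')"
```

```text
t: 21.35
eef_pos: [0.5595, -0.0358, 0.2695]
ee_rot: [-3.117, 0.021, -1.474]
force: [0.4, -0.3, 0.4]
width: 0.0499
p [ 0.5595 -0.0358  0.2695] r [-3.1172  0.0211 -1.4738] F [ 0.4 -0.3  0.4] q [ 0.27  0.13 -0.19 -0.02 -1.23  1.4 ] w 0.0499 t 21.35
```

View pics/w16.png

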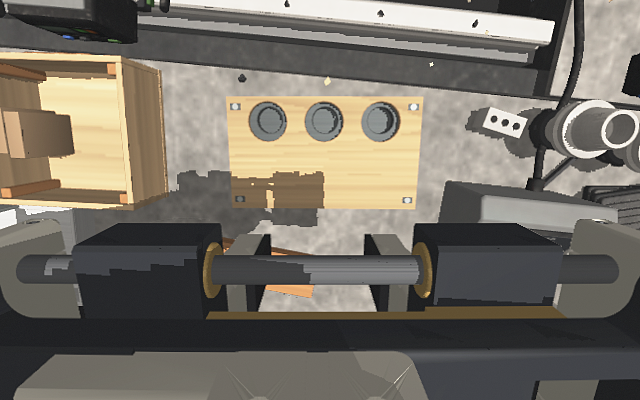

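Run:
```python
import cv2,numpy as np
a=cv2.imread('pics/w16.png')[88:214,222:428]
c=np.clip(a.astype(float)*1.3,0,255).astype('uint8')
cv2.imwrite('pics/win2.png',cv2.resize(c[:64],None,fx=3.88,fy=3.88,interpolation=cv2.INTER_CUBIC))
for i,(u,v) in enumerate([(268,122),(324,121),(381,121)]):
    pass
big=[cv2.resize(cv2.imread('pics/w16.png')[v-24:v+24,u-24:u+24],None,fx=5.4,fy=5.4,interpolation=cv2.INTER_NEAREST) for u,v in[(268,122),(324,121),(381,121)]]
cv2.imwrite('pics/win3.png',np.hstack(big))
```

```text
(no output)
```

View pics/win3.png

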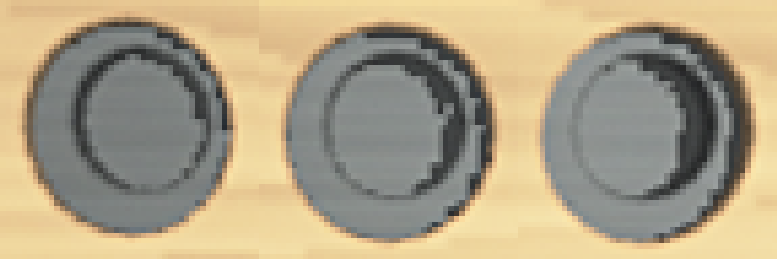

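Run:
```python
from h import *
s={'eef_pos':np.array([.5595,-.0358,.2695]),'ee_rot':np.array([-3.1172,.0211,-1.4738])}
C=[(268,122),(324,121),(381,121)]
W=[(129,126),(130,131),(127.5,134)];B=[(143,120),(135,125.5),(125,127)]
R=np.array([[np.cos(.092),np.sin(.092)],[-np.sin(.092),np.cos(.092)]])
ws=[];bs=[]
for c,w,b in zip(C,W,B):
    f=lambda t:(c[0]-24+t[0]/5.4-.5,c[1]-24+t[1]/5.4-.5)
    pw=onz('wrist',*f(w),.032,s);pb=onz('wrist',*f(b),.022,s);ws.append(pw);bs.append(pb)
    print(pw.round(4),pb.round(4),'off board',(R@(pb-pw)[:2]).round(4))
d=ws[0]-ws[2];print(np.linalg.norm(d),np.arctan2(d[1],d[0])-np.pi/2)
d=bs[0]-bs[2];print(np.linalg.norm(d),np.arctan2(d[1],d[0])-np.pi/2)
```

```text
[0.6284 0.0369 0.032 ] [0.6303 0.0354 0.022 ] off board [ 0.0017 -0.0016]
[ 0.6351 -0.0326  0.032 ] [ 0.6368 -0.0336  0.022 ] off board [ 0.0016 -0.0012]
[ 0.6412 -0.1021  0.032 ] [ 0.6432 -0.103   0.022 ] off board [ 0.0019 -0.0011]
0.13957135126816234 0.09125376914585459
0.1390582302005985 0.0927379633415426
```

```bash
python3 -c "
from h import *
go(.37,-.30,.22,-1.571)"
```

```text
shift [0.2467 0.2141 0.0392] turn 5.28 rows 7.9 F [-0.5 -0.4 -0.4] t 21.4 w 0.0499
```

```bash
python3 -m handwheel '[[[0.05,0.02,0.02,0.002,0],[0.05,0.05,0.04,0.002,0],[0.05,0.247,0.214,0.039,5],[0.05,0.247,0.214,0.039,5],[0.05,0.247,0.214,0.039,5],[0.05,0.247,0.214,0.039,5],[0.05,0.247,0.214,0.039,5],[0.05,0.247,0.214,0.039,5],[0.05,0.247,0.214,0.039,5],[0.05,0.247,0.214,0.039,5],[0.05,0.247,0.214,0.039,5]]]' 20; python3 -c "
from h import *
pose();snap('wrist','w17.png')"
```

```text
t: 22.32
eef_pos: [0.3693, -0.3009, 0.2197]
ee_rot: [-3.12, 0.024, -1.573]
force: [-0.2, 0.4, 0.5]
width: 0.0495
p [ 0.3693 -0.3009  0.2197] r [-3.1199  0.0237 -1.5732] F [-0.2  0.4  0.5] q [-0.29  0.03 -0.41 -0.03 -1.12  1.88] w 0.0495 t 22.32
```

View pics/w17.png

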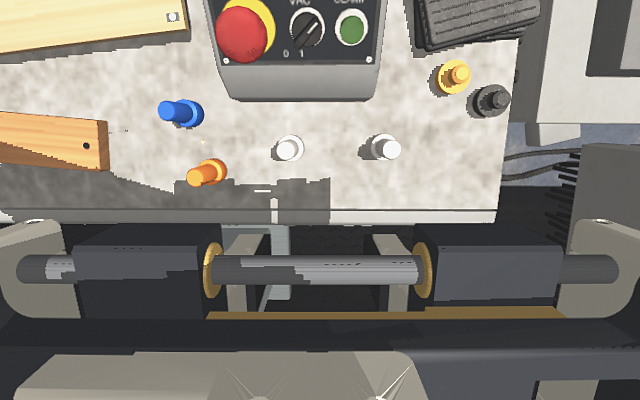

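Run:
```python
import cv2,numpy as np
a=cv2.imread('pics/w17.png')
cv2.imwrite('pics/pin17.png',np.hstack([cv2.resize(a[125:175,262:312],None,fx=8,fy=8,interpolation=cv2.INTER_CUBIC),cv2.resize(a[125:175,360:410],None,fx=8,fy=8,interpolation=cv2.INTER_CUBIC)]))
```

```text
(no output)
```

View pics/pin17.png

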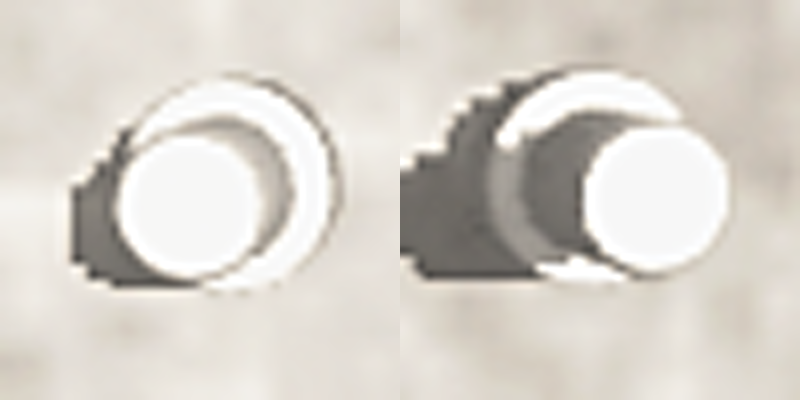

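Run:
```python
from h import *
s={'eef_pos':np.array([.3693,-.3009,.2197]),'ee_rot':np.array([-3.1199,.0237,-1.5732])}
print('A',onz('wrist',285,150.25,.063,s),onz('wrist',262+235/8-.5,125+183/8-.5,.026,s))
print('B',onz('wrist',391.4,149.25,.063,s),onz('wrist',360+(590-400)/8-.5,125+177/8-.5,.026,s))
go(.43,-.28,.12,-1.571)
```

```text
A [ 0.41327072 -0.26587325  0.063     ] [ 0.41420845 -0.26796949  0.026     ]
B [ 0.41406808 -0.37273925  0.063     ] [ 0.41482708 -0.37135771  0.026     ]
shift [-0.018  -0.0578  0.1017] turn 0.0 rows 2.8 F [0.6 0.7 0.7] t 22.37 w 0.0502
```

```bash
python3 -c "
from h import *
go(.414,-.267,.09,-1.571);go(.414,-.267,.031,-1.571)"
```

```text
shift [-0.0303 -0.0411  0.1317] turn 0.0 rows 3.4 F [0.6 0.7 0.7] t 22.37 w 0.0502
shift [-0.0289 -0.0398  0.1906] turn 0.0 rows 4.7 F [0.6 0.7 0.7] t 22.37 w 0.0502
```

```bash
python3 -m handwheel '[[[0.05,-0.02,-0.03,0.03,0],[0.05,-0.03,-0.041,0.06,0],[0.05,-0.03,-0.041,0.1,0],[0.05,-0.03,-0.041,0.13,0],[0.05,-0.03,-0.041,0.13,0],[0.05,-0.03,-0.041,0.13,0],[0.05,-0.029,-0.04,0.15,0],[0.05,-0.029,-0.04,0.17,0],[0.05,-0.029,-0.04,0.185,0],[0.05,-0.029,-0.04,0.1905,0],[0.05,-0.029,-0.04,0.1905,0],[0,-0.029,-0.04,0.1905,0],[0,-0.029,-0.04,0.1905,0],[0,-0.029,-0.04,0.1905,0],[0,-0.029,-0.04,0.1905,0],[0,-0.029,-0.04,0.1905,0],[0,-0.029,-0.04,0.1905,0],[0,-0.029,-0.04,0.1905,0],[0,-0.029,-0.04,0.1905,0]]]' 30; python3 -c "
from h import *
pose()"
```

```text
t: 23.95
eef_pos: [0.4145, -0.2671, 0.0315]
ee_rot: [-3.119, 0.023, -1.571]
force: [-0.1, 0.6, 4.4]
width: 0.019
p [ 0.4145 -0.2671  0.0315] r [-3.1188  0.0232 -1.5706] F [-0.1  0.6  4.4] q [-0.2   0.28 -0.61 -0.04 -0.66  1.8 ] w 0.019 t 23.95
```

```bash
python3 -c "
from h import *
go(.4145,-.267,.16);go(.6303,.0354,.13,-1.571);go(.6303,.0354,.085,-1.571)"
```

```text
shift [-0.0031 -0.0029 -0.1284] turn 0.0 rows 3.1 F [-0.1  0.6  4.4] t 23.95 w 0.019
shift [-0.3047 -0.2178 -0.0865] turn 0.02 rows 9.2 F [-0.1  0.6  4.4] t 23.95 w 0.019
shift [-0.3036 -0.2168 -0.0415] turn 0.02 rows 9.0 F [-0.1  0.6  4.4] t 23.95 w 0.019
```

```bash
python3 -m handwheel '[[[0,0,0,-0.005,0],[0,0,0,-0.02,0],[0,0,0,-0.05,0],[0,-0.003,-0.003,-0.085,0],[0,-0.01,-0.008,-0.115,0],[0,-0.03,-0.022,-0.128,0],[0,-0.06,-0.043,-0.128,0],[0,-0.09,-0.065,-0.128,0],[0,-0.12,-0.086,-0.128,0],[0,-0.15,-0.108,-0.128,0],[0,-0.18,-0.13,-0.12,0],[0,-0.21,-0.151,-0.11,0],[0,-0.24,-0.173,-0.1,0],[0,-0.265,-0.19,-0.09,0],[0,-0.285,-0.204,-0.085,0],[0,-0.298,-0.213,-0.08,0],[0,-0.304,-0.217,-0.075,0],[0,-0.304,-0.217,-0.07,0],[0,-0.304,-0.217,-0.07,0]]]' 35; python3 -c "
from h import *
pose();go(.6303,.0354,.085,-1.571);_,a=snap('scene','s18.png');snap('wrist','w18.png');cv2.imwrite('pics/s18a.png',cv2.resize(a[110:250,220:420],None,fx=4,fy=4))"
```

```text
t: 25.53
eef_pos: [0.6284, 0.0345, 0.112]
ee_rot: [-3.122, 0.023, -1.571]
force: [-1.3, -0.5, -2.0]
width: 0.0193
p [0.6284 0.0345 0.112 ] r [-3.1216  0.0227 -1.571 ] F [-1.3 -0.5 -2. ] q [ 0.36  0.37 -0.25 -0.02 -0.93  1.23] w 0.0193 t 25.53
shift [-0.0003 -0.0013  0.0271] turn -0.0 rows 0.6 F [-1.3 -0.5 -2. ] t 25.53 w 0.0193
```

View pics/s18a.png

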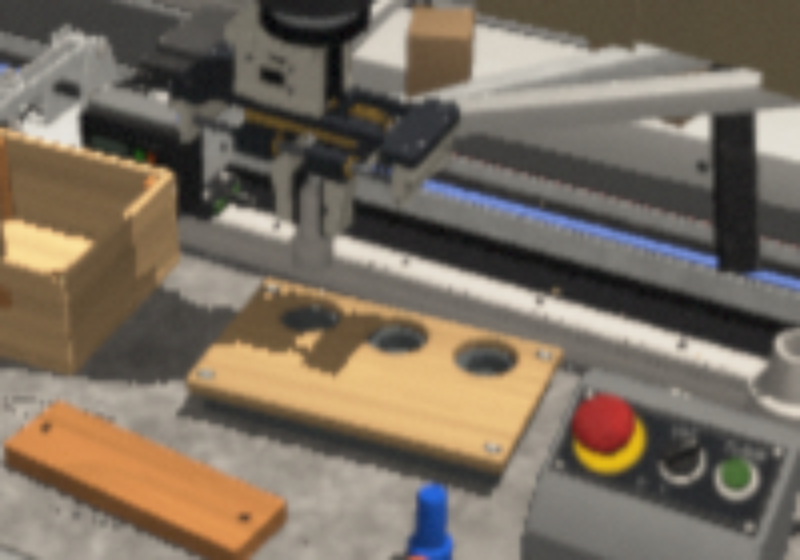

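View pics/w18.png

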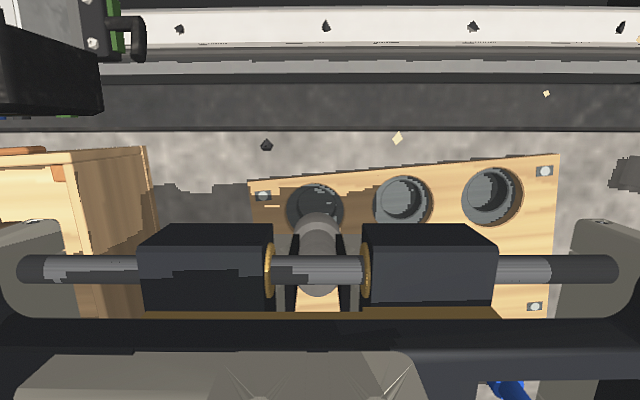

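```bash
python3 -c "
from h import *
go(.6303,.0354,.057,-1.571)"; python3 -m handwheel '[[[0,0,-0.001,0.01,0],[0,0,-0.001,0.025,0],[0,0,-0.001,0.038,0],[0,0,-0.001,0.047,0],[0,0.0005,-0.0008,0.053,0],[0,0.0005,-0.0008,0.055,0],[0,0.0005,-0.0008,0.055,0],[0,0.0005,-0.0008,0.055,0]]]' 35;  python3 -c "
from h import *
pose();go(.6303,.0354,.0375,-1.571)"
```

```text
shift [-0.0002 -0.0002  0.0564] turn -0.04 rows 1.4 F [ 1.   0.6 -1.8] t 25.63 w 0.0187
t: 26.3
eef_pos: [0.6313, 0.0346, 0.059]
ee_rot: [-3.119, 0.023, -1.572]
force: [0.8, -0.6, -1.4]
width: 0.0189
p [0.6313 0.0346 0.059 ] r [-3.119   0.023  -1.5716] F [ 0.8 -0.6 -1.4] q [ 0.35  0.43 -0.3  -0.02 -0.82  1.23] w 0.0189 t 26.3
shift [-0.0003  0.0015  0.0214] turn -0.04 rows 0.5 F [ 0.8 -0.6 -1.4] t 26.3 w 0.0189
```

```bash
python3 -m handwheel '[[[0,0,0.001,0.003,0],[0,0,0.001,0.005,0],[0,0,0.001,0.007,0],[0,0,0.001,0.009,0],[0,0,0.001,0.0105,0],[0,0,0.001,0.0105,0],[0,0,0.001,0.0105,0]]]' 35;  python3 -c "
from h import *
pose();go(.6303,.0354,.0375,-1.571)"
```

```text
t: 26.88
eef_pos: [0.6306, 0.035, 0.0483]
ee_rot: [-3.119, 0.023, -1.572]
force: [-0.2, 0.2, -2.7]
width: 0.0188
p [0.6306 0.035  0.0483] r [-3.1191  0.023  -1.5715] F [-0.2  0.2 -2.7] q [ 0.36  0.44 -0.31 -0.02 -0.79  1.23] w 0.0188 t 26.88
shift [-0.0002  0.0005  0.0108] turn -0.03 rows 0.3 F [-0.2  0.2 -2.7] t 26.88 w 0.0188
```

```bash
python3 -m handwheel '[[[0,0,0,0.003,0],[0,0,0,0.006,0],[0,0,0,0.008,0],[0,0,0,0.01,0],[0,0,0,0.011,0],[0,0,0,0.012,0],[0,0,0,0.012,0]]]' 35;  python3 -c "
from h import *
pose();snap('wrist','w19.png')"
```

```text
t: 27.47
eef_pos: [0.6312, 0.0353, 0.0375]
ee_rot: [-3.118, 0.023, -1.571]
force: [-3.5, 0.1, 8.7]
width: 0.019
p [0.6312 0.0353 0.0375] r [-3.1182  0.0229 -1.5709] F [-3.5  0.1  8.7] q [ 0.36  0.45 -0.32 -0.02 -0.77  1.23] w 0.019 t 27.47
```

Seated (8.7 N at z 0.0375, the expected bottom). Release and go up.

```bash
python3 -m handwheel '[[[0.05,0,0,0,0],[0.05,0,0,0,0],[0.05,0,0,0,0],[0.05,0,0,0,0],[0.05,0,0,0,0],[0.05,0,0,0,0],[0.05,0,0,-0.01,0],[0.05,0,0,-0.04,0],[0.05,0,0,-0.08,0],[0.05,0,0,-0.12,0],[0.05,0,0,-0.16,0],[0.05,0,0,-0.16,0]]]' 35;  python3 -c "
from h import *
pose();snap('wrist','w20.png');go(.4145,-.372,.2,-1.571)"
```

```text
t: 28.52
eef_pos: [0.6317, 0.0319, 0.2079]
ee_rot: [-3.104, 0.025, -1.569]
force: [1.1, 0.1, 1.2]
width: 0.0502
p [0.6317 0.0319 0.2079] r [-3.104   0.0248 -1.5694] F [1.1 0.1 1.2] q [ 0.35  0.28 -0.14 -0.01 -1.11  1.22] w 0.0502 t 28.52
shift [ 0.4039  0.2156 -0.0135] turn 0.04 rows 11.0 F [-0.5  1.4 -0.8] t 28.57 w 0.0499
```

View pics/w20.png

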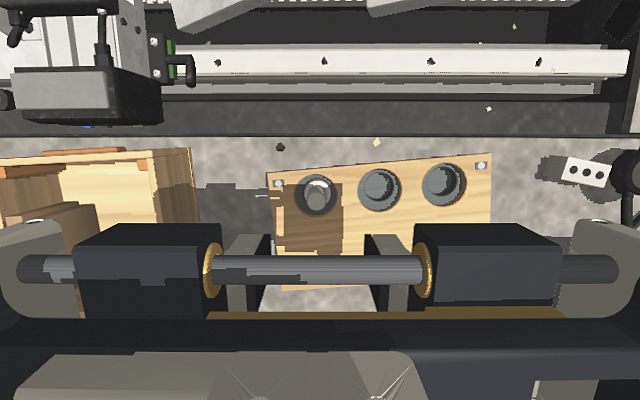

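```bash
python3 -m handwheel '[[[0.05,0.03,0.016,-0.005,0],[0.05,0.07,0.037,-0.01,0],[0.05,0.11,0.058,-0.012,0],[0.05,0.15,0.08,-0.013,0],[0.05,0.19,0.101,-0.013,0],[0.05,0.23,0.123,-0.013,0],[0.05,0.27,0.144,-0.013,0],[0.05,0.31,0.165,-0.013,0],[0.05,0.35,0.187,-0.013,0],[0.05,0.385,0.205,-0.013,0],[0.05,0.404,0.2155,-0.013,0],[0.05,0.404,0.2155,-0.013,0],[0.05,0.404,0.2155,-0.013,0]]]' 35;  python3 -c "
from h import *
pose();snap('wrist','w21.png');go(.4145,-.372,.09,-1.571);go(.4145,-.372,.0315,-1.571)"
```

```text
t: 29.65
eef_pos: [0.4126, -0.3741, 0.199]
ee_rot: [-3.109, 0.026, -1.574]
force: [0.4, 0.7, 0.1]
width: 0.05
p [ 0.4126 -0.3741  0.199 ] r [-3.1094  0.0257 -1.5744] F [0.4 0.7 0.1] q [-0.41  0.18 -0.28 -0.04 -1.09  2.  ] w 0.05 t 29.65
shift [0.0019 0.0025 0.1091] turn -0.13 rows 2.6 F [ 0.   0.5 -0.3] t 29.7 w 0.0501
shift [0.0034 0.0045 0.1675] turn -0.13 rows 4.0 F [ 0.   0.5 -0.3] t 29.7 w 0.0501
```

View pics/w21.png

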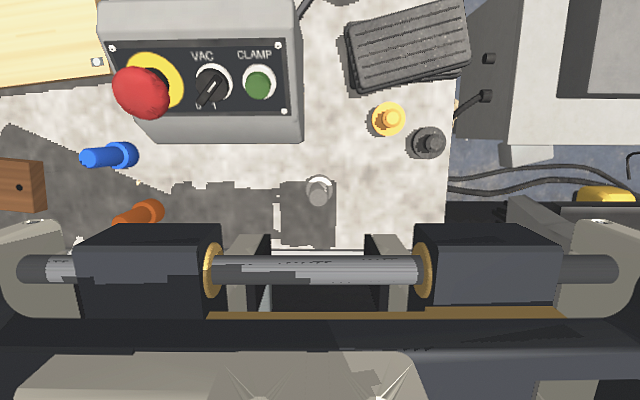

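```bash
python3 -m handwheel '[[[0.05,0.001,0.001,0.03,0],[0.05,0.002,0.0025,0.07,0],[0.05,0.002,0.0025,0.1,0],[0.05,0.002,0.003,0.12,0],[0.05,0.003,0.004,0.14,0],[0.05,0.003,0.0045,0.155,0],[0.05,0.0034,0.0045,0.164,0],[0.05,0.0034,0.0045,0.1675,0],[0.05,0.0034,0.0045,0.1675,0],[0,0.0034,0.0045,0.1675,0],[0,0.0034,0.0045,0.1675,0],[0,0.0034,0.0045,0.1675,0],[0,0.0034,0.0045,0.1675,0],[0,0.0034,0.0045,0.1675,0],[0,0.0034,0.0045,0.1675,0],[0,0.0034,0.0045,0.1675,0],[0,0.0034,0.0045,0.1675,0],[0,0.0034,0.0045,0.1675,0]]]' 35; python3 -c "
from h import *
pose();go(.4145,-.372,.19);go(.6432,-.103,.16,-1.571);go(.6432,-.103,.085,-1.571)"
```

```text
t: 31.2
eef_pos: [0.4148, -0.3722, 0.032]
ee_rot: [-3.108, 0.025, -1.573]
force: [-1.2, 0.8, 5.4]
width: 0.0189
p [ 0.4148 -0.3722  0.032 ] r [-3.1083  0.0253 -1.5731] F [-1.2  0.8  5.4] q [-0.41  0.37 -0.47 -0.06 -0.72  2.02] w 0.0189 t 31.2
shift [-0.0042 -0.005  -0.1578] turn 0.0 rows 3.8 F [-1.2  0.8  5.4] t 31.2 w 0.0189
shift [-0.2729 -0.2317 -0.1135] turn -0.12 rows 9.0 F [-1.2  0.8  5.4] t 31.2 w 0.0189
shift [-0.271  -0.2292 -0.0385] turn -0.12 rows 8.6 F [-1.2  0.8  5.4] t 31.2 w 0.0189
```

```bash
python3 -m handwheel '[[[0,0,0,-0.005,0],[0,-0.001,-0.001,-0.02,0],[0,-0.002,-0.002,-0.05,0],[0,-0.003,-0.003,-0.085,0],[0,-0.004,-0.005,-0.12,0],[0,-0.004,-0.005,-0.15,0],[0,-0.02,-0.02,-0.16,0],[0,-0.05,-0.045,-0.16,0],[0,-0.08,-0.07,-0.16,0],[0,-0.11,-0.095,-0.16,0],[0,-0.14,-0.12,-0.157,0],[0,-0.17,-0.145,-0.15,0],[0,-0.2,-0.17,-0.14,0],[0,-0.23,-0.195,-0.13,0],[0,-0.255,-0.216,-0.12,0],[0,-0.267,-0.227,-0.1,0],[0,-0.271,-0.23,-0.085,0],[0,-0.271,-0.23,-0.075,0],[0,-0.271,-0.23,-0.07,0],[0,-0.271,-0.23,-0.07,0]]]' 35; python3 -c "
from h import *
pose();snap('wrist','w22.png');go(.6432,-.103,.06,-1.571)"
```

```text
t: 32.87
eef_pos: [0.6416, -0.1043, 0.1151]
ee_rot: [-3.111, 0.025, -1.574]
force: [-0.7, -0.3, -1.4]
width: 0.0189
p [ 0.6416 -0.1043  0.1151] r [-3.1112  0.0251 -1.5738] F [-0.7 -0.3 -1.4] q [ 0.13  0.39 -0.2  -0.03 -0.95  1.46] w 0.0189 t 32.87
shift [-0.0002  0.0009  0.0563] turn -0.16 rows 1.4 F [-0.3  0.2 -0.4] t 32.92 w 0.019
```

View pics/w22.png

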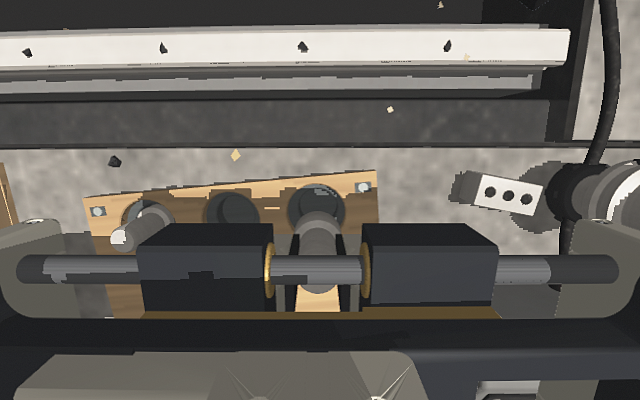

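```bash
python3 -m handwheel '[[[0,0,0.0009,0.015,0],[0,0,0.0009,0.03,0],[0,0,0.0009,0.042,0],[0,0,0.0009,0.05,0],[0,0,0.0009,0.055,0],[0,0,0.0009,0.056,0],[0,0,0.0009,0.056,0]]]' 35; python3 -c "
from h import *
pose();go(.6432,-.103,.048,-1.571)"
```

```text
t: 33.5
eef_pos: [0.6433, -0.1033, 0.0605]
ee_rot: [-3.109, 0.025, -1.574]
force: [-0.2, 0.3, -0.9]
width: 0.0185
p [ 0.6433 -0.1033  0.0605] r [-3.1094  0.0249 -1.5739] F [-0.2  0.3 -0.9] q [ 0.13  0.45 -0.25 -0.03 -0.84  1.46] w 0.0185 t 33.5
shift [-0.      0.0005  0.0125] turn -0.17 rows 0.3 F [-0.2  0.3 -0.9] t 33.5 w 0.0185
```

```bash
python3 -m handwheel '[[[0,0,0.0005,0.003,0],[0,0,0.0005,0.006,0],[0,0,0.0005,0.008,0],[0,0,0.0005,0.01,0],[0,0,0.0005,0.012,0],[0,0,0.0005,0.012,0],[0,0,0.0005,0.012,0]]]' 35; python3 -c "
from h import *
pose();go(.6432,-.103,.0375,-1.571)"
```

```text
t: 34.08
eef_pos: [0.6431, -0.103, 0.0483]
ee_rot: [-3.11, 0.025, -1.574]
force: [0.3, 0.8, -1.2]
width: 0.0186
p [ 0.6431 -0.103   0.0483] r [-3.1096  0.0248 -1.5738] F [ 0.3  0.8 -1.2] q [ 0.13  0.46 -0.26 -0.03 -0.81  1.46] w 0.0186 t 34.08
shift [0.0002 0.0003 0.0108] turn -0.16 rows 0.3 F [ 0.3  0.8 -1.2] t 34.08 w 0.0186
```

```bash
python3 -m handwheel '[[[0,0,0,0.003,0],[0,0,0,0.006,0],[0,0,0,0.008,0],[0,0,0,0.01,0],[0,0,0,0.0115,0],[0,0,0,0.0115,0],[0.05,0,0,0.0115,0],[0.05,0,0,0.0115,0],[0.05,0,0,0.0115,0],[0.05,0,0,0.0115,0],[0.05,0,0,0.0115,0],[0.05,0,0,0.0115,0],[0.05,0,0,0.0,0],[0.05,0,0,-0.03,0],[0.05,0,0,-0.07,0],[0.05,0,0,-0.11,0],[0.05,0,0,-0.15,0],[0.05,0,0,-0.16,0],[0.05,0,0,-0.16,0]]]' 35; python3 -c "
from h import *
pose();_,a=snap('scene','s23.png');snap('wrist','w23.png');snap('top','t23.png');cv2.imwrite('pics/s23a.png',cv2.resize(a[110:310,180:440],None,fx=3,fy=3))"
```

```text
t: 35.67
eef_pos: [0.6402, -0.1073, 0.2145]
ee_rot: [-3.1, 0.025, -1.573]
force: [-0.2, -0.2, 0.4]
width: 0.05
p [ 0.6402 -0.1073  0.2145] r [-3.1005  0.0247 -1.5732] F [-0.2 -0.2  0.4] q [ 0.12  0.3  -0.09 -0.02 -1.13  1.45] w 0.05 t 35.67
```

View pics/s23a.png

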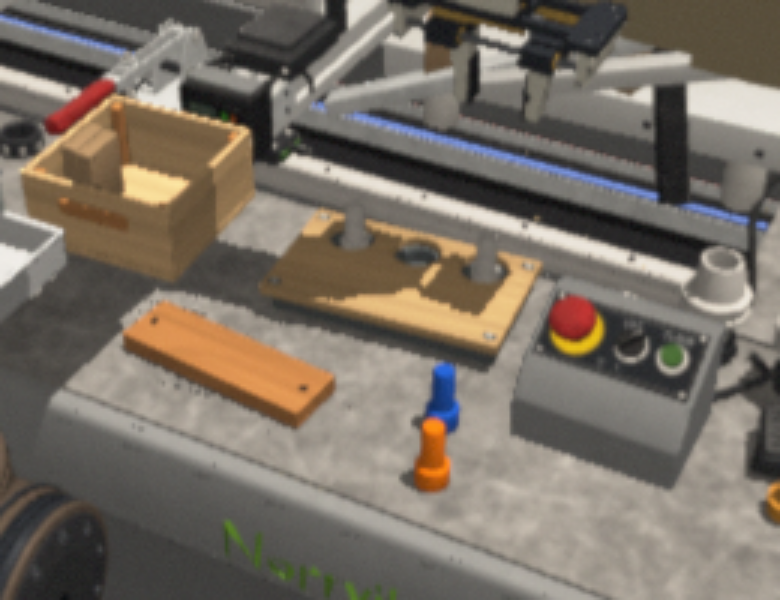

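View pics/w23.png

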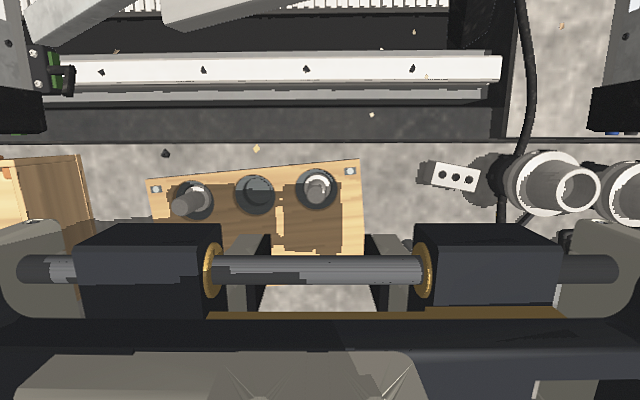

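View pics/t23.png

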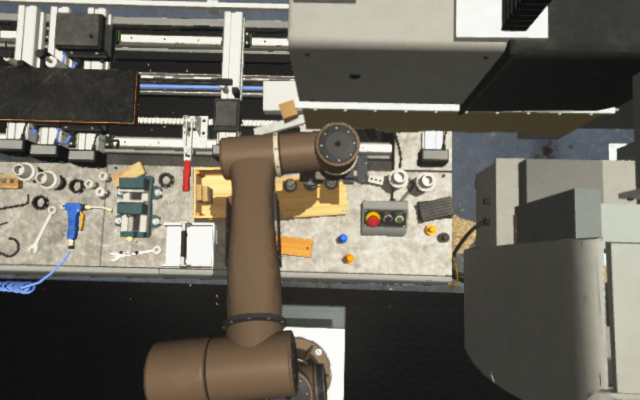

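```bash
python3 -c "
from h import *
pose();print(rpy(arm.get_state()['ee_rot'])[:,2]);go(.44,.14,.27,3.04)"
```

```text
p [ 0.6374 -0.107   0.2081] r [-3.11    0.0251 -1.5741] F [ 0.4  0.4 -0.5] q [ 0.12  0.31 -0.1  -0.02 -1.13  1.45] w 0.05 t 35.82
[ 0.03169941  0.02497968 -0.99918525]
shift [-0.2478  0.1964 -0.0619] turn 95.63 rows 13.4 F [ 0.4  0.4 -0.5] t 35.82 w 0.05
```

```bash
python3 -m handwheel '[[[0.08,-0.02,0.02,-0.03,5],[0.08,-0.05,0.04,-0.05,12],[0.08,-0.08,0.063,-0.062,19],[0.085,-0.11,0.087,-0.062,26],[0.085,-0.14,0.11,-0.062,33],[0.085,-0.17,0.135,-0.062,40],[0.085,-0.2,0.16,-0.062,47],[0.085,-0.23,0.18,-0.062,54],[0.085,-0.248,0.196,-0.062,61],[0.085,-0.248,0.196,-0.062,68],[0.085,-0.248,0.196,-0.062,75],[0.085,-0.248,0.196,-0.062,82],[0.085,-0.248,0.196,-0.062,89],[0.085,-0.248,0.196,-0.062,95.6],[0.085,-0.248,0.196,-0.062,95.6],[0.085,-0.248,0.196,-0.062,95.6]]]' 35; python3 -c "
from h import *
pose();snap('wrist','w24.png')"
```

```text
t: 37.15
eef_pos: [0.4398, 0.1399, 0.2689]
ee_rot: [3.115, 0.027, 3.037]
force: [-0.7, -0.0, -0.2]
width: 0.085
p [0.4398 0.1399 0.2689] r [3.1152 0.0271 3.0369] F [-0.7 -0.  -0.2] q [ 0.74 -0.05 -0.39  0.   -1.2  -0.84] w 0.085 t 37.15
```

View pics/w24.png

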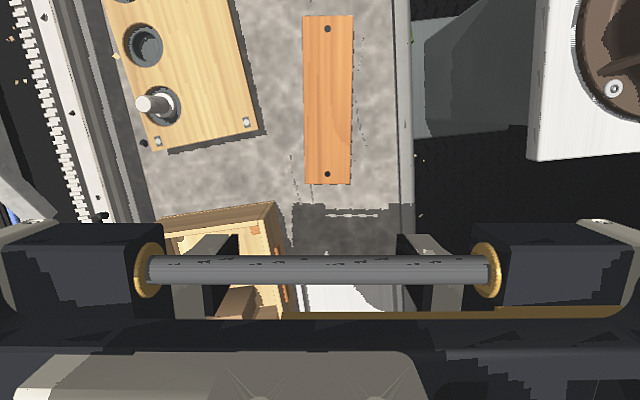

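Run:
```python
from h import *
s,im=snap('wrist','w24b.png')
hsv=cv2.cvtColor(im,cv2.COLOR_BGR2HSV);m=((hsv[...,0]<16)&(hsv[...,1]>100)&(hsv[...,2]>60)).astype('uint8')
m[200:]=0;m[:,:280]=0;m[:,380:]=0
n,l,st,c=cv2.connectedComponentsWithStats(m);i=1+st[1:,4].argmax();print(st[i])
cnt=max(cv2.findContours((l==i).astype('uint8'),0,2)[0],key=cv2.contourArea)
W=np.array([onz('wrist',p[0][0],p[0][1],.02,s)[:2] for p in cnt])*1000
r=cv2.minAreaRect(W.astype(np.float32));b=cv2.boxPoints(r);print(r);print(b.round(1))
```

```text
[ 303   16   51  168 7833]
((425.111328125, 57.3054084777832), (198.82589721679688, 59.93960189819336), 84.41500091552734)
[[385.6 -38.7]
 [445.3 -44.6]
 [464.6 153.3]
 [405.  159.2]]
```

```bash
python3 -c "
from h import *
go(.425,.0573,.08,3.044);go(.425,.0573,.006,3.044)"
```

```text
shift [ 0.0121 -0.0888  0.1867] turn -0.08 rows 5.0 F [-0.2  0.4 -0.8] t 37.25 w 0.0848
shift [ 0.0141 -0.0907  0.2606] turn -0.08 rows 6.6 F [-0.2  0.4 -0.8] t 37.25 w 0.0848
```

```bash
python3 -m handwheel '[[[0.085,0.005,-0.02,0.03,0],[0.085,0.009,-0.05,0.06,0],[0.085,0.012,-0.075,0.09,0],[0.085,0.012,-0.0888,0.12,0],[0.085,0.012,-0.0888,0.15,0],[0.085,0.012,-0.0888,0.18,0],[0.085,0.012,-0.0888,0.187,0],[0.085,0.012,-0.0888,0.187,0]]]' 35; python3 -c "
from h import *
pose();snap('wrist','w25.png');go(.425,.0573,.006,3.044)"
```

```text
t: 37.92
eef_pos: [0.4236, 0.0563, 0.0779]
ee_rot: [3.118, 0.024, 3.044]
force: [-0.4, 0.1, -0.2]
width: 0.0849
p [0.4236 0.0563 0.0779] r [3.1183 0.0236 3.0439] F [-0.4  0.1 -0.2] q [ 0.59  0.09 -0.73 -0.   -0.71 -0.69] w 0.0849 t 37.92
shift [ 0.0018 -0.0016  0.0734] turn 0.01 rows 1.8 F [-0.  -0.4  0.8] t 37.97 w 0.0853
```

View pics/w25.png

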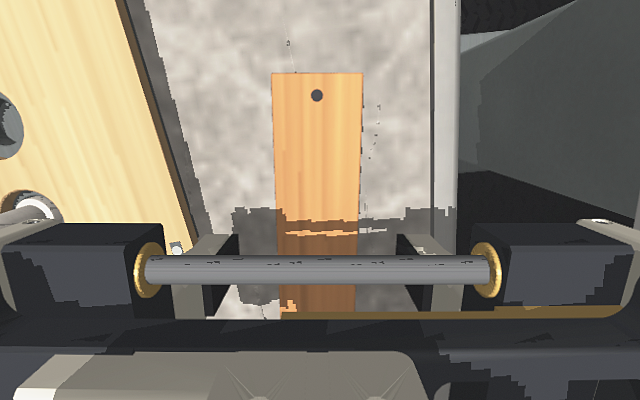

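```bash
python3 -m handwheel '[[[0.085,0.001,-0.001,0.025,0],[0.085,0.0018,-0.0016,0.05,0],[0.085,0.0018,-0.0016,0.065,0],[0.085,0.0018,-0.0016,0.072,0],[0.085,0.0018,-0.0016,0.073,0],[0.085,0.0018,-0.0016,0.073,0],[0.04,0.0018,-0.0016,0.073,0],[0.04,0.0018,-0.0016,0.073,0],[0.04,0.0018,-0.0016,0.073,0],[0.04,0.0018,-0.0016,0.073,0],[0.04,0.0018,-0.0016,0.073,0],[0.04,0.0018,-0.0016,0.073,0],[0.04,0.0018,-0.0016,0.073,0]]]' 35; python3 -c "
from h import *
pose();go(.425,.0573,.13)"
```

```text
t: 39.05
eef_pos: [0.4253, 0.0575, 0.007]
ee_rot: [3.116, 0.027, 3.044]
force: [-2.9, 0.2, 7.9]
width: 0.06
p [0.4253 0.0575 0.007 ] r [3.1163 0.0268 3.0443] F [-2.9  0.2  7.9] q [ 0.6   0.23 -0.81 -0.   -0.5  -0.69] w 0.06 t 39.05
shift [-0.003   0.0029 -0.1229] turn 0.0 rows 2.9 F [-2.9  0.2  7.9] t 39.05 w 0.06
```

```bash
python3 -m handwheel '[[[0.04,0,0,-0.005,0],[0.04,0,0,-0.015,0],[0.04,-0.001,0.001,-0.035,0],[0.04,-0.002,0.002,-0.06,0],[0.04,-0.003,0.003,-0.09,0],[0.04,-0.003,0.003,-0.115,0],[0.04,-0.003,0.003,-0.123,0],[0.04,-0.003,0.003,-0.123,0]]]' 40; python3 -c "
from h import *
pose();snap('wrist','w26.png');go(.589,-.0382,.11,3.2336)"
```

```text
t: 39.72
eef_pos: [0.4259, 0.0579, 0.1322]
ee_rot: [3.113, 0.03, 3.044]
force: [0.4, 0.3, -3.2]
width: 0.0598
p [0.4259 0.0579 0.1322] r [3.1135 0.0304 3.0444] F [ 0.4  0.3 -3.2] q [ 0.6   0.01 -0.66 -0.   -0.85 -0.69] w 0.0598 t 39.72
shift [-0.1719 -0.0799  0.0232] turn -10.86 rows 4.6 F [ 0.2 -0.2 -2.4] t 39.77 w 0.0596
```

View pics/w26.png

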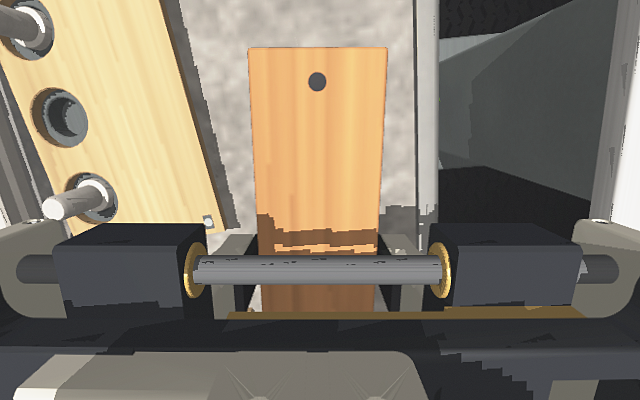

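```bash
python3 -c "
from h import *
go(.583,-.0388,.12,3.2336)"; python3 -m handwheel '[[[0.04,-0.012,-0.006,0.002,-1],[0.04,-0.035,-0.017,0.004,-3],[0.04,-0.065,-0.031,0.006,-5],[0.04,-0.095,-0.045,0.008,-7],[0.04,-0.125,-0.06,0.01,-9],[0.04,-0.15,-0.073,0.012,-10.9],[0.04,-0.164,-0.08,0.013,-10.9],[0.04,-0.166,-0.081,0.013,-10.9],[0.04,-0.166,-0.081,0.013,-10.9],[0.04,-0.166,-0.081,0.013,-10.9]]]' 40; python3 -c "
from h import *
pose();snap('wrist','w27.png');go(.583,-.0388,.045,3.2336)"
```

```text
shift [-0.1663 -0.0808  0.013 ] turn -10.86 rows 4.4 F [ 0.2 -0.2 -2.4] t 39.77 w 0.0596
t: 40.6
eef_pos: [0.5812, -0.0391, 0.118]
ee_rot: [3.121, 0.029, -3.05]
force: [-0.5, -0.3, -2.0]
width: 0.0596
p [ 0.5812 -0.0391  0.118 ] r [ 3.1206  0.029  -3.0498] F [-0.5 -0.3 -2. ] q [ 0.26  0.29 -0.35 -0.02 -0.9  -0.15] w 0.0596 t 40.6
shift [ 0.0005 -0.0017  0.0736] turn 0.03 rows 1.8 F [-0.4 -0.2 -2.6] t 40.65 w 0.0596
```

View pics/w27.png

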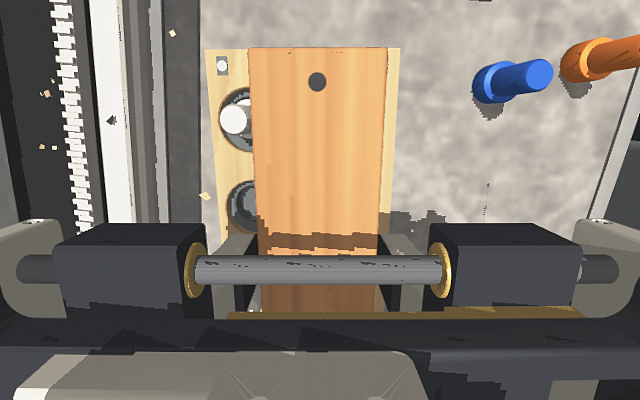

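```bash
python3 -m handwheel '[[[0.04,0,-0.001,0.015,0],[0.04,0.0005,-0.0017,0.035,0],[0.04,0.0005,-0.0017,0.055,0],[0.04,0.0005,-0.0017,0.068,0],[0.04,0.0005,-0.0017,0.073,0],[0.04,0.0005,-0.0017,0.0755,0],[0.04,0.0005,-0.0017,0.077,0],[0.04,0.0005,-0.0017,0.078,0],[0.04,0.0005,-0.0017,0.078,0]]]' 40; python3 -c "
from h import *
pose();snap('wrist','w28.png');_,a=snap('scene','s28.png');cv2.imwrite('pics/s28a.png',cv2.resize(a[150:250,240:400],None,fx=5,fy=5));go(.597,-.0375,.039,3.2336)"
```

```text
t: 41.4
eef_pos: [0.5835, -0.0384, 0.0414]
ee_rot: [3.12, 0.031, -3.049]
force: [-0.7, -0.9, -1.6]
width: 0.0593
p [ 0.5835 -0.0384  0.0414] r [ 3.1204  0.0312 -3.0488] F [-0.7 -0.9 -1.6] q [ 0.26  0.38 -0.43 -0.02 -0.73 -0.15] w 0.0593 t 41.4
shift [-0.0134 -0.0003  0.0028] turn 0.04 rows 0.3 F [ 0.2 -0.4 -2.8] t 41.5 w 0.0596
```

View pics/w28.png

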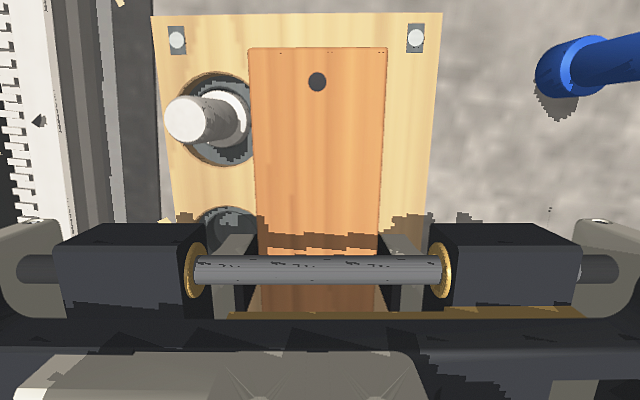

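View pics/s28a.png

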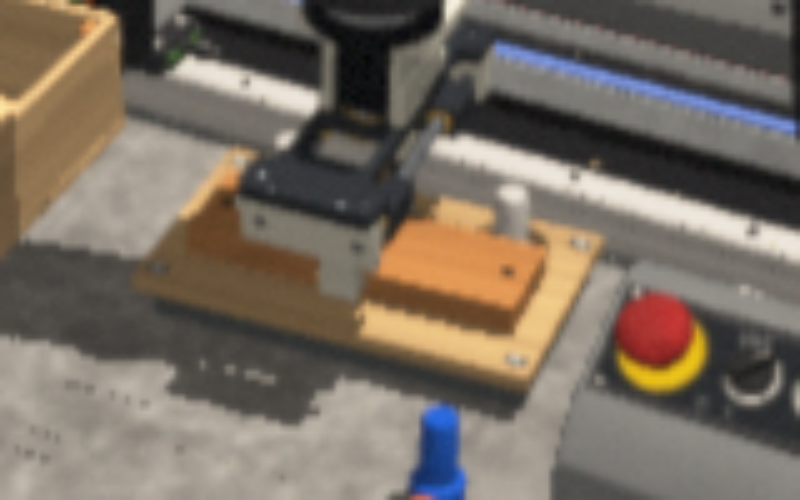

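```bash
python3 -m handwheel '[[[0.04,-0.003,0,0.001,0],[0.04,-0.006,0,0.0015,0],[0.04,-0.009,0,0.0015,0],[0.04,-0.011,0,0.0015,0],[0.04,-0.0125,0,0.0015,0],[0.04,-0.0135,0,0.0015,0],[0.04,-0.0145,0,0.0015,0],[0.04,-0.0145,0,0.0015,0]]]' 25; python3 -c "
from h import *
pose();snap('wrist','w29.png');go(.597,-.0375,.039,3.2336)"
```

```text
t: 42.17
eef_pos: [0.5975, -0.0373, 0.0401]
ee_rot: [3.12, 0.03, -3.049]
force: [-1.5, -1.3, -2.4]
width: 0.0596
p [ 0.5975 -0.0373  0.0401] r [ 3.1205  0.0301 -3.0491] F [-1.5 -1.3 -2.4] q [ 0.25  0.4  -0.39 -0.02 -0.74 -0.14] w 0.0596 t 42.17
shift [ 0.0006 -0.0002  0.0011] turn 0.03 rows 0.0 F [-2.2 -0.2 -2.8] t 42.22 w 0.0601
```

View pics/w29.png

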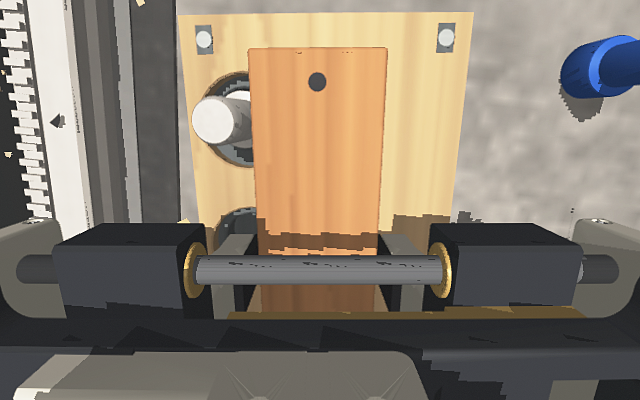

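```bash
python3 -m handwheel '[[[0.04,-0.001,0,0.001,0],[0.04,-0.002,0,0.002,0],[0.04,-0.003,0,0.0025,0],[0.04,-0.003,0,0.0025,0]]]' 25; python3 -c "
from h import *
pose();snap('wrist','w30.png')"
```

```text
t: 42.55
eef_pos: [0.5988, -0.0373, 0.039]
ee_rot: [3.121, 0.027, -3.049]
force: [-13.1, 1.6, 17.8]
width: 0.0596
p [ 0.5988 -0.0373  0.039 ] r [ 3.1209  0.0273 -3.0487] F [-13.1   1.6  17.8] q [ 0.25  0.41 -0.39 -0.02 -0.74 -0.14] w 0.0596 t 42.55
```

```bash
python3 -m handwheel '[[[0.04,0,0,-0.001,0],[0.07,0,0,-0.001,0],[0.07,0,0,-0.001,0],[0.07,0,0,-0.001,0],[0.07,0,0,-0.001,0],[0.07,0,0,-0.001,0],[0.07,0,0,-0.01,0],[0.07,0,0,-0.03,0],[0.07,0,0,-0.06,0],[0.07,0,0,-0.1,0],[0.07,0,0,-0.14,0],[0.07,0,0,-0.17,0],[0.07,0,0,-0.17,0]]]' 25; python3 -c "
from h import *
pose();snap('wrist','w31.png');_,a=snap('scene','s31.png');cv2.imwrite('pics/s31a.png',cv2.resize(a[150:250,240:400],None,fx=5,fy=5));go(.6,.10,.25)"
```

```text
t: 43.68
eef_pos: [0.598, -0.0414, 0.2176]
ee_rot: [3.121, 0.04, -3.048]
force: [0.2, -0.4, 1.3]
width: 0.0701
p [ 0.598  -0.0414  0.2176] r [ 3.1215  0.0396 -3.0478] F [ 0.2 -0.4  1.3] q [ 0.25  0.22 -0.2  -0.02 -1.11 -0.15] w 0.0701 t 43.68
shift [-0.0191  0.1408 -0.035 ] turn 0.0 rows 3.5 F [-0.5  0.5 -1. ] t 43.78 w 0.07
```

View pics/w31.png

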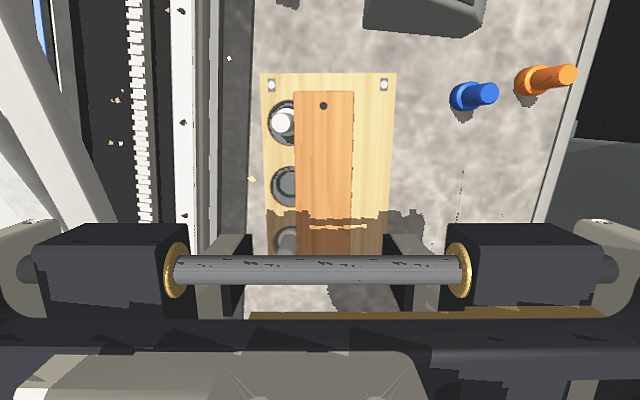

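View pics/s31a.png

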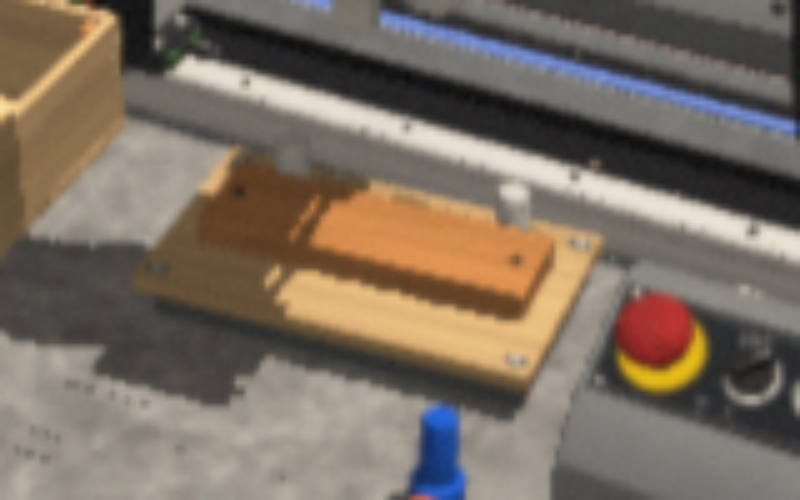

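```bash
python3 -m handwheel '[[[0.07,-0.005,0.03,-0.03,0],[0.07,-0.01,0.07,-0.05,0],[0.07,-0.015,0.1,-0.05,0],[0.07,-0.019,0.13,-0.05,0],[0.07,-0.019,0.14,-0.05,0],[0.07,-0.019,0.14,-0.05,0],[0.07,-0.019,0.14,-0.05,0]]]' 25
python3 - <<'E'
from h import *
pose();s,im=snap('wrist','w32.png')
cv2.imwrite('pics/w32a.png',cv2.resize(im[20:225,200:400],None,fx=2.9,fy=2.9,interpolation=cv2.INTER_CUBIC))
np.save('s32.npy',np.r_[s['eef_pos'],s['ee_rot']])
E
```

```text
t: 44.37
eef_pos: [0.5989, 0.0991, 0.2637]
ee_rot: [3.121, 0.029, -3.047]
force: [-0.4, -0.4, 0.6]
width: 0.0702
p [0.5989 0.0991 0.2637] r [ 3.121   0.0294 -3.0474] F [-0.4 -0.4  0.6] q [ 0.48  0.21 -0.11 -0.01 -1.22 -0.38] w 0.0702 t 44.37
```

View pics/w32a.png

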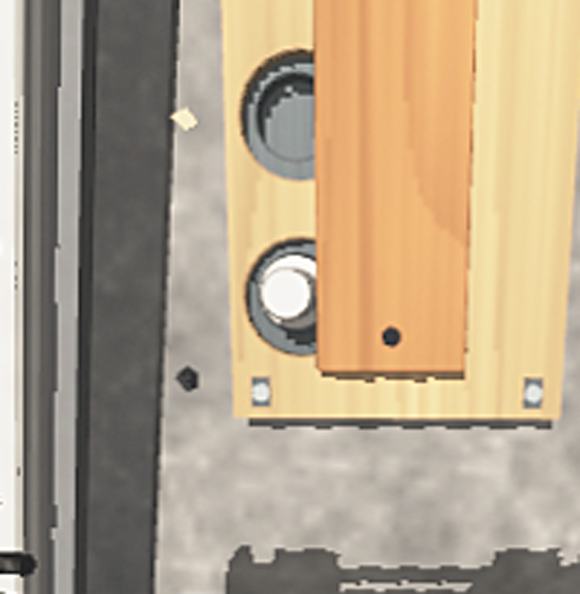

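Run:
```python
from h import *
a=np.load('s32.npy');s={'eef_pos':a[:3],'ee_rot':a[3:]}
P=lambda u,v:(200+(u-1)/2.9,20+(v-1)/2.9)
p2=onz('wrist',*P(286,293),.069,s);pl=onz('wrist',*P(259,293),.069,s);pr=onz('wrist',*P(313,293),.069,s)
r=[onz('wrist',*P(u,v),.052,s) for u,v in[(315,60),(319,370),(464,372),(474,30)]]
print('pin2',p2,np.linalg.norm(pl-pr))
def rep(p,a,b):
    d=(b-a)[:2];d/=np.linalg.norm(d);v=(p-a)[:2];print('edge dist mm',1000*(v[0]*d[1]-v[1]*d[0]),'edge yaw',np.arctan2(d[1],d[0]))
rep(p2,r[0],r[1]);
d=(r[3]-r[2])[:2];d/=np.linalg.norm(d);v=(r[1]-r[2])[:2];print('width',1000*(v[0]*d[1]-v[1]*d[0]))
im=cv2.imread('pics/w31.png');cv2.imwrite('pics/w31a.png',cv2.resize(im[65:260,250:400],None,fx=3,fy=3,interpolation=cv2.INTER_CUBIC))
```

```text
pin2 [0.63124141 0.03516431 0.069     ] 0.020483310072362086
edge dist mm 11.20770184763996 edge yaw 1.6707569701350655
width -58.54981437318358
```

View pics/w31a.png

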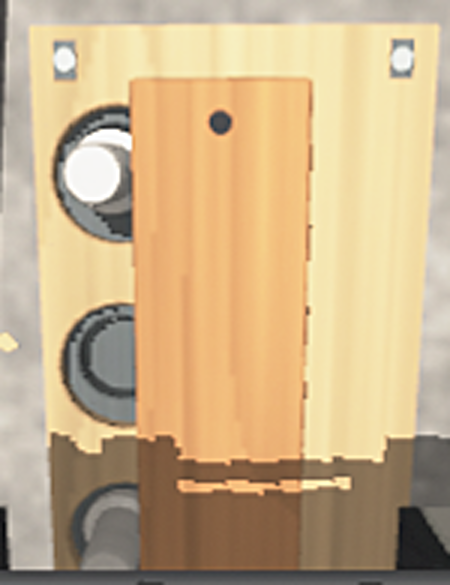

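Run:
```python
from h import *
s={'eef_pos':np.array([.598,-.0414,.2176]),'ee_rot':np.array([3.1215,.0396,-3.0478])}
P=lambda u,v:(250+(u-1)/3,65+(v-1)/3)
p=onz('wrist',*P(94,174),.069,s);a=onz('wrist',*P(131,80),.052,s);b=onz('wrist',*P(139,500),.052,s)
d=(b-a)[:2];d/=np.linalg.norm(d);v=(p-a)[:2];print(p,1000*(v[0]*d[1]-v[1]*d[0]),np.arctan2(d[1],d[0])-np.pi/2, 'from end',v@d)
c=onz('wrist',*P(310,80),.052,s);print('width',np.linalg.norm(c-a),'corner',a,c)
```

```text
[ 0.64423988 -0.10284579  0.069     ] 10.523594384764733 0.09274606781707773 from end 0.02966775931719638
width 0.05857845128993229 corner [ 0.63650914 -0.13336066  0.052     ] [ 0.57816719 -0.1386191   0.052     ]
```

```bash
python3 -c "
from h import *
go(.57,.36,.32)"; python3 -m handwheel '[[[0.07,0,0.03,-0.03,0],[0.07,0.005,0.07,-0.05,0],[0.07,0.01,0.11,-0.06,0],[0.07,0.015,0.15,-0.06,0],[0.07,0.02,0.19,-0.06,0],[0.07,0.02,0.23,-0.06,0],[0.07,0.02,0.26,-0.06,0],[0.07,0.02,0.26,-0.06,0],[0.07,0.02,0.26,-0.06,0]]]' 25; python3 -c "
from h import *
pose();snap('wrist','w33.png');_,a=snap('scene','s33.png');cv2.imwrite('pics/s33a.png',cv2.resize(a[120:270,100:370],None,fx=2.9,fy=2.9))"
```

```text
shift [ 0.0029  0.2642 -0.0508] turn 0.0 rows 6.5 F [0.4 0.8 0.1] t 44.42 w 0.0702
t: 45.17
eef_pos: [0.553, 0.3544, 0.3273]
ee_rot: [3.122, 0.028, -3.047]
force: [0.5, -0.7, 0.3]
width: 0.0694
p [0.553  0.3544 0.3273] r [ 3.1225  0.028  -3.0474] F [ 0.5 -0.7  0.3] q [ 0.87  0.26  0.1   0.01 -1.37 -0.78] w 0.0694 t 45.17
```

View pics/w33.png

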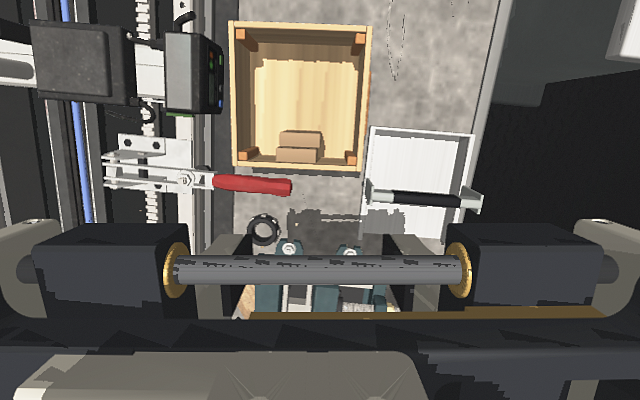

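View pics/s33a.png

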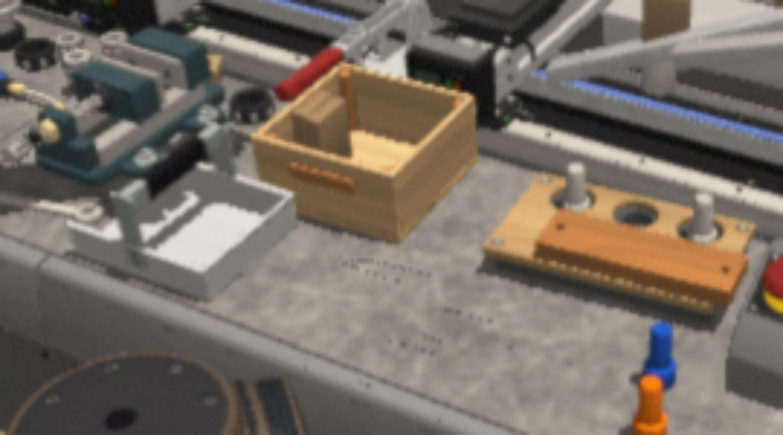

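```bash
python3 -c "
from h import *
go(.56,.10,.27)"; python3 -m handwheel '[[[0.07,0,-0.03,0.01,0],[0.08,0,-0.07,0.03,0],[0.08,0,-0.11,0.04,0],[0.08,0.005,-0.15,0.05,0],[0.08,0.01,-0.19,0.05,0],[0.08,0.013,-0.23,0.05,0],[0.08,0.013,-0.255,0.05,0],[0.08,0.013,-0.255,0.05,0],[0.08,0.013,-0.255,0.05,0]]]' 25
python3 - <<'E'
from h import *
pose();s,im=snap('wrist','w34.png')
hsv=cv2.cvtColor(im,cv2.COLOR_BGR2HSV);m=((hsv[...,0]<16)&(hsv[...,1]>110)&(hsv[...,2]>60)).astype('uint8')
m[225:]=0
n,l,st,c=cv2.connectedComponentsWithStats(m);i=1+st[1:,4].argmax();print(st[i])
cnt=max(cv2.findContours((l==i).astype('uint8'),0,2)[0],key=cv2.contourArea)
W=np.array([onz('wrist',p[0][0],p[0][1],.052,s)[:2] for p in cnt])*1000
r=cv2.minAreaRect(W.astype(np.float32));b=cv2.boxPoints(r);print(r);print(b.round(1))
E
```

```text
shift [ 0.0184 -0.2534  0.0527] turn 0.0 rows 6.2 F [ 0.2 -0.8  1. ] t 45.27 w 0.0702
t: 46.02
eef_pos: [0.5654, 0.0957, 0.2734]
ee_rot: [3.122, 0.03, -3.054]
force: [0.8, 1.2, -0.3]
width: 0.0799
p [0.5654 0.0957 0.2734] r [ 3.1216  0.0299 -3.0539] F [ 0.8  1.2 -0.3] q [ 0.5   0.14 -0.17 -0.01 -1.22 -0.41] w 0.0799 t 46.02
[ 313    0   56  119 3412]
((558.167236328125, -36.36912536621094), (59.42755126953125, 123.03931427001953), 4.768849849700928)
[[ 523.4   22.5]
 [ 533.7 -100.1]
 [ 592.9  -95.2]
 [ 582.7   27.4]]
```

View pics/w34.png

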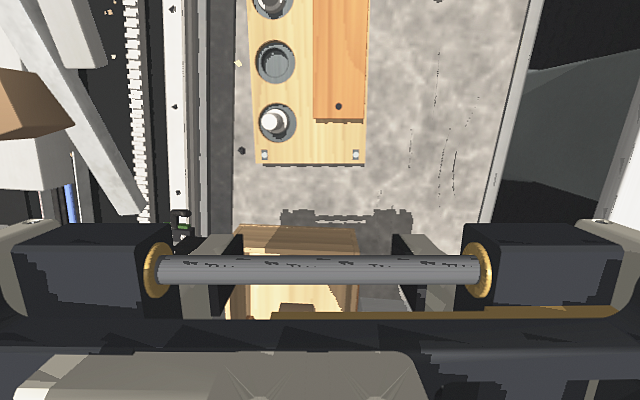

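```bash
python3 -c "
from h import *
go(.5614,-.0747,.11,-3.0586);go(.5614,-.0747,.04,-3.0586)"
```

```text
shift [ 0.0242 -0.1739  0.1591] turn 0.35 rows 5.7 F [0.8 0.4 0.4] t 46.07 w 0.0799
shift [ 0.0263 -0.1753  0.2291] turn 0.35 rows 6.9 F [0.8 0.4 0.4] t 46.07 w 0.0799
```

```bash
python3 -m handwheel '[[[0.086,0.01,-0.04,0.02,0],[0.086,0.02,-0.08,0.04,0],[0.086,0.024,-0.12,0.06,0],[0.086,0.024,-0.15,0.09,0],[0.086,0.024,-0.17,0.12,0],[0.086,0.024,-0.174,0.15,0],[0.086,0.024,-0.174,0.159,0],[0.086,0.024,-0.174,0.159,0]]]' 25; python3 -c "
from h import *
pose();snap('wrist','w35.png');go(.5614,-.0747,.04,-3.0586)"
```

```text
t: 46.73
eef_pos: [0.5597, -0.0751, 0.1072]
ee_rot: [3.122, 0.024, -3.054]
force: [-0.6, 0.3, 0.7]
width: 0.0863
p [ 0.5597 -0.0751  0.1072] r [ 3.1218  0.0237 -3.0536] F [-0.6  0.3  0.7] q [ 0.2   0.28 -0.4  -0.02 -0.87 -0.1 ] w 0.0863 t 46.73
shift [ 0.0019 -0.0016  0.0696] turn 0.37 rows 1.7 F [0.2 0.  2. ] t 46.78 w 0.086
```

View pics/w35.png

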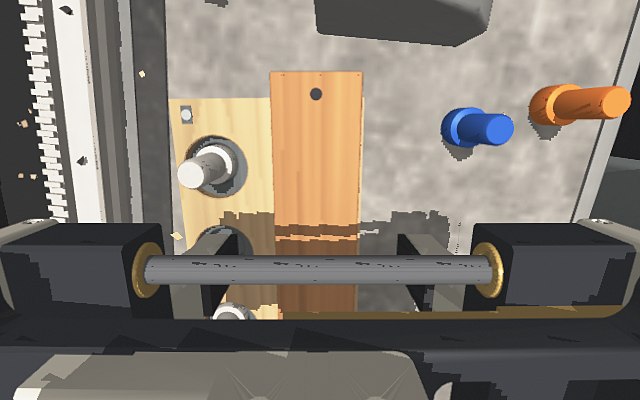

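```bash
python3 -m handwheel '[[[0.086,0.001,-0.001,0.02,0],[0.086,0.002,-0.0016,0.045,0],[0.086,0.002,-0.0016,0.06,0],[0.086,0.002,-0.0016,0.067,0],[0.086,0.002,-0.0016,0.069,0],[0.086,0.002,-0.0016,0.069,0],[0.04,0.002,-0.0016,0.069,0],[0.04,0.002,-0.0016,0.069,0],[0.04,0.002,-0.0016,0.069,0],[0.04,0.002,-0.0016,0.069,0],[0.04,0.002,-0.0016,0.069,0],[0.04,0.002,-0.0016,0.069,0],[0.04,0.002,-0.0016,0.069,0],[0.04,0.002,-0.0016,0.065,0],[0.04,0.002,-0.0016,0.061,0],[0.04,0.002,-0.0016,0.061,0]]]' 35; python3 -c "
from h import *
pose();go(.585,-.0388,.048,-3.0496)"
```

```text
t: 48.12
eef_pos: [0.5612, -0.075, 0.0491]
ee_rot: [3.122, 0.028, -3.052]
force: [0.6, -0.8, -1.6]
width: 0.0595
p [ 0.5612 -0.075   0.0491] r [ 3.1221  0.0278 -3.0521] F [ 0.6 -0.8 -1.6] q [ 0.2   0.35 -0.46 -0.02 -0.74 -0.09] w 0.0595 t 48.12
shift [-0.0269  0.0339  0.0025] turn -0.14 rows 1.0 F [ 0.6 -0.8 -1.6] t 48.12 w 0.0595
```

```bash
python3 -m handwheel '[[[0.04,-0.004,0.006,0,0],[0.04,-0.01,0.014,0,0],[0.04,-0.017,0.023,0,0],[0.04,-0.023,0.03,0,0],[0.04,-0.026,0.034,0.001,0],[0.04,-0.026,0.034,0.004,0],[0.04,-0.026,0.034,0.0075,0],[0.04,-0.026,0.034,0.009,0],[0.04,-0.026,0.034,0.009,0]]]' 35; python3 -c "
from h import *
pose();go(.598,-.0375,.039,-3.0496)"
```

```text
t: 48.87
eef_pos: [0.5839, -0.0387, 0.0413]
ee_rot: [3.122, 0.027, -3.052]
force: [0.7, 0.0, -2.2]
width: 0.0595
p [ 0.5839 -0.0387  0.0413] r [ 3.1221  0.0272 -3.0521] F [ 0.7  0.  -2.2] q [ 0.26  0.38 -0.42 -0.02 -0.73 -0.15] w 0.0595 t 48.87
shift [-0.0141 -0.0001  0.0027] turn -0.14 rows 0.3 F [ 0.7  0.  -2.2] t 48.87 w 0.0595
```

```bash
python3 -m handwheel '[[[0.04,-0.003,0,0.001,0],[0.04,-0.007,0,0.002,0],[0.04,-0.01,0,0.003,0],[0.04,-0.012,0,0.003,0],[0.04,-0.0135,0,0.003,0],[0.04,-0.0145,0,0.003,0],[0.04,-0.0155,0,0.003,0],[0.04,-0.0165,0,0.003,0],[0.04,-0.0165,0,0.003,0]]]' 20; python3 -c "
from h import *
pose()"
```

```text
t: 49.62
eef_pos: [0.5979, -0.0386, 0.0403]
ee_rot: [3.123, 0.023, -3.052]
force: [-11.7, -1.4, 23.0]
width: 0.0599
p [ 0.5979 -0.0386  0.0403] r [ 3.1233  0.0231 -3.0522] F [-11.7  -1.4  23. ] q [ 0.25  0.41 -0.39 -0.02 -0.75 -0.15] w 0.0599 t 49.62
```

```bash
python3 -m handwheel '[[[0.04,0,0,-0.001,0],[0.04,-0.001,0,-0.001,0],[0.04,-0.002,0,-0.001,0],[0.04,-0.0025,0,-0.001,0],[0.04,-0.0025,0,-0.001,0]]]' 20; python3 -c "
from h import *
pose()"
```

```text
t: 50.03
eef_pos: [0.5992, -0.0387, 0.0407]
ee_rot: [3.124, 0.02, -3.052]
force: [-4.7, -0.7, 2.1]
width: 0.0596
p [ 0.5992 -0.0387  0.0407] r [ 3.1236  0.0203 -3.0524] F [-4.7 -0.7  2.1] q [ 0.25  0.41 -0.38 -0.02 -0.76 -0.15] w 0.0596 t 50.03
```

Touching both pins with light force; release, lift straight up, and look.

```bash
python3 -m handwheel '[[[0.07,0,0,0,0],[0.07,0,0,0,0],[0.07,0,0,0,0],[0.07,0,0,0,0],[0.07,0,0,0,0],[0.07,0,0,-0.01,0],[0.07,0,0,-0.03,0],[0.07,0,0.01,-0.06,0],[0.07,0,0.03,-0.1,0],[0.07,0,0.06,-0.14,0],[0.07,0,0.09,-0.17,0],[0.07,0,0.12,-0.2,0],[0.07,0,0.13,-0.22,0],[0.07,0,0.13,-0.22,0]]]' 25
python3 - <<'E'
from h import *
pose();s,im=snap('wrist','w36.png')
cv2.imwrite('pics/w36a.png',cv2.resize(im[0:225,200:400],None,fx=2.6,fy=2.6,interpolation=cv2.INTER_CUBIC))
np.save('s36.npy',np.r_[s['eef_pos'],s['ee_rot']])
_,a=snap('scene','s36.png');cv2.imwrite('pics/s36a.png',cv2.resize(a[120:270,100:370],None,fx=2.9,fy=2.9))
E
```

```text
t: 51.2
eef_pos: [0.5859, 0.0897, 0.2711]
ee_rot: [3.121, 0.032, -3.049]
force: [0.6, 0.1, 1.0]
width: 0.0704
p [0.5859 0.0897 0.2711] r [ 3.1213  0.0315 -3.0491] F [0.6 0.1 1. ] q [ 0.48  0.18 -0.13 -0.01 -1.23 -0.38] w 0.0704 t 51.2
```

View pics/w36a.png

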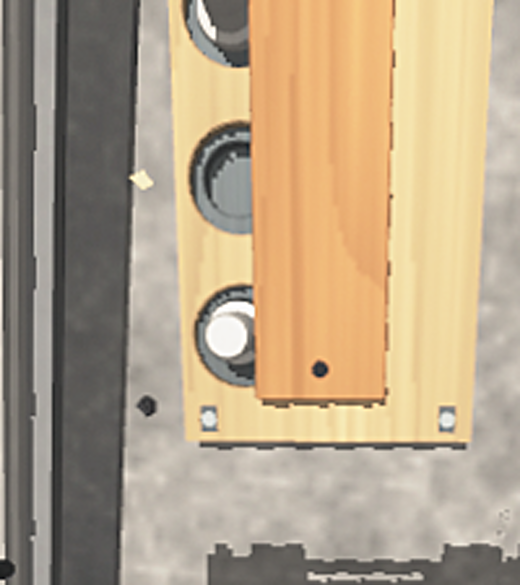

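View pics/s36a.png

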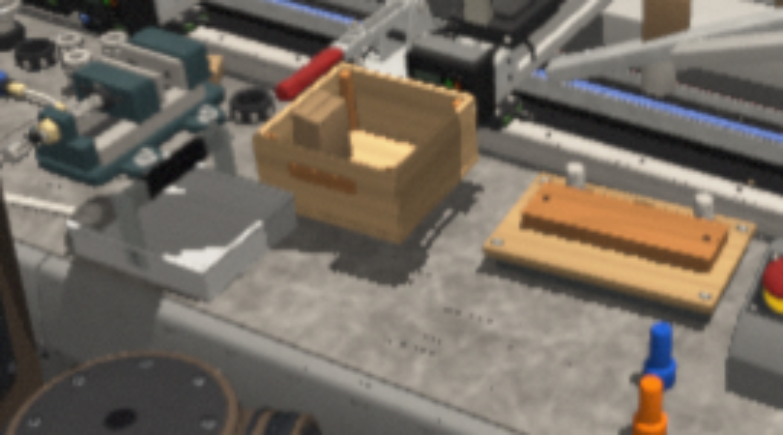

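```bash
python3 -m handwheel '[[[0.07,0,0,-0.03,0],[0.07,-0.005,0.01,-0.06,0],[0.07,-0.01,0.02,-0.09,0],[0.07,-0.01,0.02,-0.1,0],[0.07,-0.01,0.02,-0.1,0],[0.07,-0.01,0.02,-0.1,0]]]'
python3 - <<'E'
from h import *
pose();s,im=snap('wrist','w37.png')
cv2.imwrite('pics/w37a.png',cv2.resize(im[0:225,220:400],None,fx=2.65,fy=2.65,interpolation=cv2.INTER_CUBIC))
np.save('s37.npy',np.r_[s['eef_pos'],s['ee_rot']])
E
```

```text
t: 51.8
eef_pos: [0.5894, 0.1058, 0.3653]
ee_rot: [3.122, 0.023, -3.051]
force: [0.1, -0.6, -0.6]
width: 0.0697
p [0.5894 0.1058 0.3653] r [ 3.1219  0.0233 -3.0512] F [ 0.1 -0.6 -0.6] q [ 0.5   0.16  0.06 -0.01 -1.44 -0.41] w 0.0697 t 51.8
```

View pics/w37a.png

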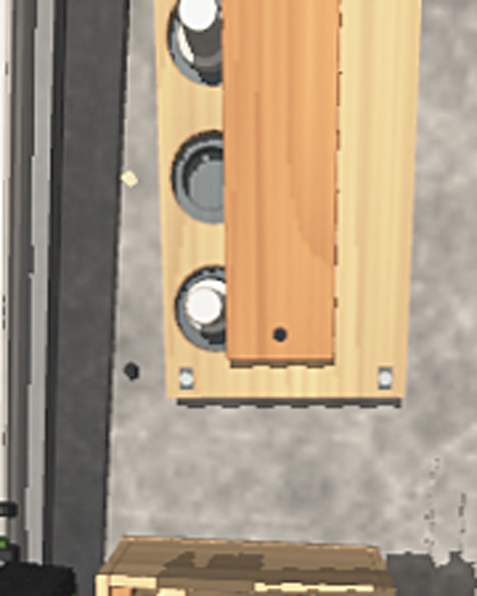

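Run:
```python
from h import *
a=np.load('s37.npy');s={'eef_pos':a[:3],'ee_rot':a[3:]}
P=lambda u,v:(220+(u-1)/2.65,(v-1)/2.65)
A=onz('wrist',*P(223,60),.052,s);B=onz('wrist',*P(228,358),.052,s);C=onz('wrist',*P(333,359),.052,s)
d=(A-B)[:2];d/=np.linalg.norm(d)
for n,u,v in[('pin0',198,13),('pin2',205,305)]:
    p=onz('wrist',*P(u,v),.069,s);w=(p-B)[:2];print(n,p.round(4),'edge->axis mm',1000*(d[1]*w[0]-d[0]*w[1]),'from end',w@d)
print('yaw',np.arctan2(-d[1],-d[0])-np.pi/2,np.arctan2(d[1],d[0])+np.pi/2,'width',np.linalg.norm(C-B))
mid=(B+C)[:2]/2+d*.1;x=mid-[.594,-.036];print('rail centre',mid,'board',x@[.9958,.0919],x@[-.0919,.9958])
```

```text
pin0 [ 0.6444 -0.1019  0.069 ] edge->axis mm -10.834322974129517 from end 0.166379520809948
pin2 [0.6309 0.0353 0.069 ] edge->axis mm -10.724965882057218 from end 0.028534413975123886
yaw 0.09710066883487034 0.09710066883487034 width 0.058620110910582474
rail centre [ 0.59797762 -0.03926432] board 0.0036609266199107565 -0.0036161569489224286
```

```bash
python3 -c "
from h import *
arm.job_done();pose()"
```

```text
the job is handed in; nothing more can be done
the job is handed in; nothing more can be done
```

The job is handed in at about 52 s of the 208 s allowed. My last checks all agree with the rules, but the interface gives no verdict.

- **Tray and offcuts:** The interface can't tilt the tool, so I tipped the tray by lowering it onto the scrap box's side wall. It took two tips to empty. Both offcuts present lean against the inside of the far wall, with their centres below the rim. The empty tray stands upright on the worktop.
- **Pins:** Two steel pins were present. I set them in windows 0 and 2, and both dropped into their bores at the first try. I found the bores in the wrist view, about 1.7 mm off centre in x and −1.3 mm in y. Each pin stopped at the depth expected for a seated pin.
- **Rail:** I laid it against both pins. It was then knocked about 4 cm in x and in y, so I gripped it again and pushed it back. The final view puts its edge 10.8 mm and 10.7 mm from the two pin axes, a gap of under 1 mm at each shank. Both pins are well in from its ends, and the rail lies flat on the board.

- **Tool drift:** Contact forces left the tool leaning about 0.03 rad, and I had no way to correct it. It didn't affect the pins or the rail.
- **After the last look:** I checked the offcuts in close-up before the second rail push. The scene picture taken after that push showed the offcuts and tray unchanged.

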